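# Push a circuit board under the spring clip of a test fixture

## Task

Load the circuit board that lies in the mouth of the test fixture: with one fingertip press the clip's orange bar down and hold it down, so that the clip's foot rises, and with the other fingertip push the board along the channel beneath the foot until it is fully home against the end stop. Then back away so that the clip springs down onto the board and holds it there. Only press and push: do not grip or lift the board, and leave the other board, the bolt and the screwdriver where they are.

Things in the scene. Friction and masses are not known exactly. Their poses are not given: they have to be found in the camera images.
- fixture: Aluminium test fixture fixed to the bench: base plate 160 x 112 x 6 mm (x -115 to +45, y -35 to +77 mm), its top, the deck, at z = 6 mm. Origin on the bench surface, below the middle of the board when the board is home. x: direction in which the board is pushed; y: across, towards the orange bar; z up. Two black guides, 6 mm above the deck, form a 39 mm channel from x = 0, flared from x = -31 mm.
- stop (a point): Middle of the face of the black end stop that the board's front end must meet: fixture x = +30 mm, y = 0, 4 mm above the deck (the stop is 9 mm high above the deck).
- clip (a joint): Angle (rad) of the spring clip; its hinge runs along the fixture's x at y = +33, z = 12 mm. 0: shut, foot 0.5 mm above the bare deck; 0.05: foot resting on the board; 0.42: orange bar fully down (hard stop), foot 13 mm above the deck. Past about 0.25 the board's low connector passes under the foot. Spring-shut: about 2 N on the middle of the bar starts it, 5 N holds it fully down.
- press_bar (a point): Orange ribbed press bar of the clip, 85 mm long (x, parallel to the fixture's x, spanning fixture x -110 to -25 mm), 24 mm wide. Point: centre of its top face, at fixture x = -67, y about +60 mm. Shut, it slopes up away from the channel by 0.42 rad, its centre 21 mm above the bench. Fully down it is level, its top 10 mm above the bench. A fingertip may slide along it while pressing.
- clip_foot (a point): Foot of the clip (rubber sole 12 x 9 mm) over the channel, at fixture x -3 to +9 mm, y about +2 mm. Point: centre of the sole's underside. A steel strap 12 mm wide joins it to the hinge; its top is about 25 mm above the bench when shut, 40 mm when open.
- board: Loose green circuit board 36 x 60 x 2 mm on the deck, its front end just short of the foot. Origin: middle in plan, 2 mm below its underside; y = its length, pointing ahead (fixture x). Rear end (y = -30 mm): tall white connector, 24 mm wide, flush with the end, up to 10 mm above the deck: push this face. Low grey connector at y = 20 to 28 mm, 28 mm wide, 6 mm above the deck; the foot lands between the two.
- other_board: Bystander: an identical green circuit board lying on the bench to the -y side of the fixture. Origin at its middle in plan.
- bolt: Bystander: steel bolt standing on its head, 34 mm tall, on the bench on the -y side of the fixture. Origin at the centre of its underside.
- screwdriver: Bystander: screwdriver with black handle, 166 mm long, lying on the bench across the fixture's far (+x) end, beyond the stop. Origin at its middle in plan, on the bench.
Mind the look-alikes: they are no part of the job. Several things have the shape of the fixture; the one meant has the colours described above.

How it is judged:
On the way, in this order (a step that is already met when the one before it is completed fails the run):
1. a fingertip holds the orange bar down (clip open past 0.2 rad) while the board is still outside (value of joint clip above 0.2 rad and contact force between clip and the fingers above 0.3 N and x of board in the frame of fixture below -0.028 m), for 0.2 s.
2. with the bar still held down, a finger pushes the board beneath the raised foot (value of joint clip above 0.2 rad and contact force between clip and the fingers above 0.3 N and contact force between board and the fingers above 0.005 N and x of board in the frame of fixture between -0.025 and -0.006 m).
3. the board is home against the stop with the bar still held down (value of joint clip above 0.2 rad and contact force between clip and the fingers above 0.3 N and x of board in the frame of fixture above -0.004 m), for 0.1 s.
At the end, for the whole second after the job is handed in: The board lies flat in the channel, home against the end stop (within 4 mm along, 3 mm across, 0.1 rad of yaw), at rest, and the clip has sprung down (below 0.1 rad) with its foot pressing on the board (x of board in the frame of fixture between -0.004 and 0.003 m and y of board in the frame of fixture between -0.003 and 0.003 m and angle between the y axis of board and the x axis of fixture, either way round below 0.1 rad and angle between board's own z axis and vertical below 0.05 rad and z of board in the frame of fixture below 0.006 m and value of joint clip below 0.1 rad and contact force between clip and board above 0.3 N and linear speed of board below 0.01 m/s); the robot touches nothing.
It fails at once if the board is lifted off the deck or tipped (z of board in the frame of fixture above 0.014 m or angle between board's own z axis and vertical above 0.3 rad).
It fails at once if the other board, the bolt or the screwdriver is disturbed (moved by more than 15 mm) (distance of any of other_board, bolt, screwdriver from where it was at the start of the episode above 0.015 m).
It also fails if it takes over 45 s, if anything falls off the work surface, if the arm or the gripper's body presses on something with over 40 N, if the wrist force passes 120 N, or if a joint passes its speed limit or range.

## Robot

A 7-joint arm with a two-finger parallel gripper is mounted at the origin on a cart in front of the work surface, level with it; the furniture and walls round the work are solid. World frame = base frame: x ahead of the robot, y to its left, z up, the work surface at z = 0. Lengths are in m, angles in rad, forces in N, time in s.
With the tool pointing down it reaches from about 0.4 to 0.875 m from the base axis. Payload 19.3 kg.
Tool frame: the origin (TCP) lies at the very end of the fingers, on their centre line; the grasp point (between the pads) lies 19 mm behind it; z points along the fingers, y is the direction in which the jaws open and shut (so a half turn about z gives the same grasp; the last joint's range is limited). The gripper opens to 85 mm and grips with 20 to 120 N. Pads are 22 mm wide; open, the fingers measure 114 mm over their backs; the gripper's body (76 mm by 85 mm) begins 54 mm behind the grasp point. The pads swing forward as they close: fully open they stand 13 mm farther back than shut.
Start: joints at [1.277, 0.521, -0.036, 1.599, 0.021, 1.021, -0.113], TCP at [0.139, -0.609, 0.198] pointing down, gripper open.
Joint ranges: [-2.91, 2.91], [-0.3, 2.13], [-1.5, 1.42], [0.17, 2.43], [-1.26, 4.41], [0.16, 1.93], [-2.52, 2.52]. Speed limits (rad/s): [1.89, 1.89, 2.39, 2.39, 3.01, 3.01, 3.01].

## Interface

Orientations are given as [roll, pitch, yaw] about the fixed x, y, z axes, in that order (R = Rz(yaw) Ry(pitch) Rx(roll)).
In Python, from workcell import bot gives the robot as it stands.
- The arm moves only by the tool apply_moves, never from a script. Its argument "commands" is a list of rows, each an object with "travel": the shift along the tool's x, y, z in m, a list of three; "twist": the turn, a rotation vector about the tool's x, y, z in degrees, a list of three; "claw": the finger opening in m, from 0 to 0.0854. A call has 1 to 10 rows; each row is the pose to reach, as a shift and turn from the pose commanded when the call began, along the tool's axes at that moment; what a row does not reach only later rows make up. A row lasts 1/10 s, in which the tool goes at most 50 mm and 8.59 degrees, less where a joint would pass 70% of its speed; a pose out of reach is approached as far as the arm can. A call with a gripper value outside its range is refused whole. The fingers move at their own pace and stop on an object; "force" is the grip in N (left out, the last holds). Time passes only in rows, so rows that repeat a pose let the fingers close. It gives the time, the measured TCP pose, the force and the opening at its end, in the units of the state.
- bot.observe(): the state, without advancing time (a new reading comes with each control period).
- bot.grab_frame(name): name is "scene" or "top"; returns a dict with "frame" (420x560x3 uint8, blue, green, red), "fx", "fy", "cx", "cy" (pixels), "pose" (4x4, takes a point from camera to world coordinates). Camera axes: x right, y up, looking along -z (the intrinsics and any distortion apply to the point x, -y, -z); pixel columns grow to the right and rows downward; lengths in m; the calibration is good to about 2 mm. A picture is of the moment at which its call begins. There is no depth.
- bot.job_done(): hands the job in, once; it reports no verdict.
The state is a dict: "clock": time; "qpos": joint angles; "qd": joint speeds; "joint_efforts": joint torques, N m; "position": TCP position; "tool_rot": TCP orientation; "force": force on the tool from outside, world axes, zero at the start; "moment": the same for the moment, N m; "grip_width": finger opening in m.
Only numpy, scipy, OpenCV 4.12 (cv2) and the standard library are available. Lean on these libraries where they do the work, as an engineer would, in place of code of your own. Each camera call takes 0.05 s, during which the arm holds its last target.

## Working session

There is one attempt and no reset: what is moved stays moved. The work goes in short steps, Python scripts to look and compute and a tool call to move; the robot and the scene stay as the last step left them, time stands still between calls to the robot, and variables do not carry over. Pictures are saved under pics/ and viewed, and the job is handed in when it is done.

Besides the shell and the picture viewer there is one more tool, called after "Call:" as name(argument=value, ...) on one line, values as JSON. apply_moves: Moves the arm, as the interface text tells. Its arguments: {"type":"object","properties":{"commands":{"type":"array"},"force":{"type":"number"}},"required":["commands"]}

```bash
mkdir -p pics; ls; python3 - <<'E'
from workcell import bot
import cv2, numpy as np
s=bot.observe(); print(s)
for n in ("scene","top"):
    f=bot.grab_frame(n); cv2.imwrite(f"pics/{n}0.png",f["frame"]); print(n,{k:v for k,v in f.items() if k!="frame"})
E
```

```text
pics
{'clock': 0.0, 'qpos': array([ 1.27681196,  0.5220207 , -0.03630196,  1.59997006,  0.0211914 ,
        1.02112108, -0.11281603]), 'qd': array([-5.89796591e-04,  8.27062241e-04, -1.36783924e-03, -4.76911132e-05,
        3.11465475e-04, -5.43053551e-04, -1.15974964e-03]), 'joint_efforts': array([ 3.48622561e-03, -9.27117348e+01,  1.98216900e+00, -3.69927371e+01,
        1.81433593e-02,  8.30807170e-03,  4.06058734e-05]), 'position': array([ 0.13856954, -0.60907156,  0.19793547]), 'tool_rot': array([-3.14046142e+00,  8.63882525e-05,  2.23731169e-01]), 'force': array([ 0.19930793, -0.11028003, -0.08285234]), 'moment': array([-0.02668281, -0.05919887,  0.05948875]), 'grip_width': 0.08570032003804562}
scene {'fx': 412.8531613676293, 'fy': 412.8531613676293, 'cx': 277.4239548384733, 'cy': 209.7562633706628, 'pose': array([[ 0.79641263,  0.43748023, -0.417538  ,  0.1750512 ],
       [-0.60466519,  0.56423633, -0.56215423, -0.55756646],
       [-0.01034125,  0.70017742,  0.713894  ,  0.64847653],
       [ 0.        ,  0.        ,  0.        ,  1.        ]])}
top {'fx': 440.77371971949833, 'fy': 440.77371971949833, 'cx': 271.95644417392805, 'cy': 207.6690963139486, 'pose': array([[-0.00820286,  0.9898124 , -0.14214123,  0.44431952],
       [-0.99990932, -0.00963731, -0.00940624, -0.05722514],
       [-0.01068027,  0.14205118,  0.98980169,  0.89767376],
       [ 0.        ,  0.        ,  0.        ,  1.        ]])}
```

View pics/scene0.png

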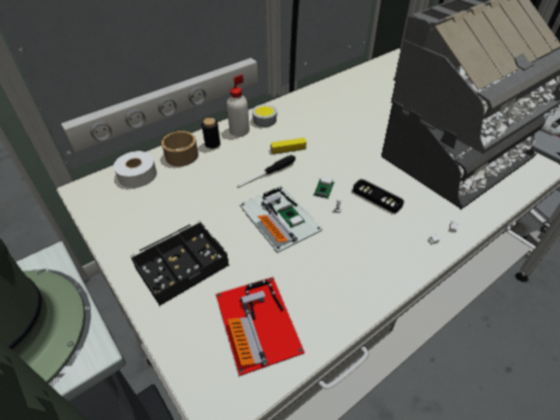

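View pics/top0.png

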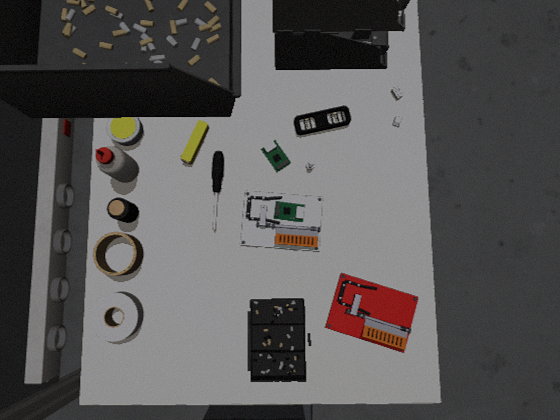

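The scene picture shows the aluminium fixture at (280,218) with a green board in its mouth, and a red look-alike at (258,325). In the top picture the fixture is at (283,222), its stop at the left, its orange bar at (297,240) and its board at (290,211). Also in the top picture are the red look-alike (372,312), the other board (275,155), the bolt (310,167) and the screwdriver (217,190). By the description I choose the aluminium fixture at (283,222), and I'll check that with a crop.

```bash
python3 - <<'E'
import cv2, numpy as np
a=cv2.imread("pics/top0.png")[180:262,230:334]; b=cv2.imread("pics/scene0.png")[180:255,230:330]
cv2.imwrite("pics/crop_top.png",cv2.resize(a,None,fx=7,fy=7,interpolation=cv2.INTER_CUBIC))
cv2.imwrite("pics/crop_scene.png",cv2.resize(b,None,fx=7,fy=7,interpolation=cv2.INTER_CUBIC))
E
```

```text
(no output)
```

View pics/crop_top.png

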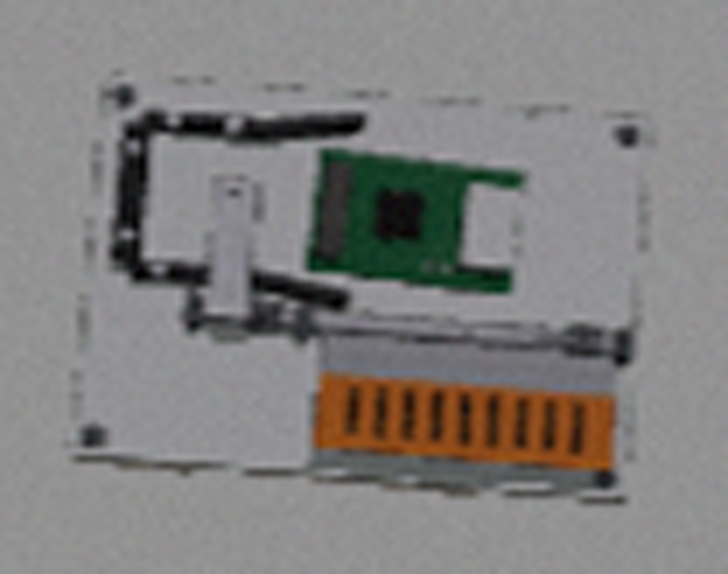

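View pics/crop_scene.png

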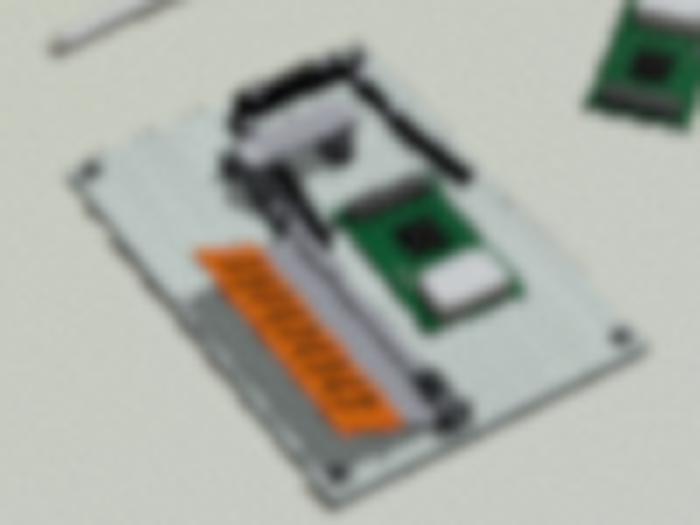

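The crops confirm it: black guides and stop at the left, grey steel clip, orange ribbed bar at the bottom, and the board just outside the flare. The four corner screws are visible. Next I measure.

```bash
cat > h.py <<'E'
import cv2, numpy as np
def ray(f,u,v):
    d=np.array([(u-f["cx"])/f["fx"],-(v-f["cy"])/f["fy"],-1.0]); P=f["pose"]; return P[:3,3],P[:3,:3]@d
def onz(f,u,v,z):
    o,d=ray(f,u,v); return o+d*(z-o[2])/d[2]
def proj(f,p):
    P=f["pose"]; c=P[:3,:3].T@(np.asarray(p)-P[:3,3]); return np.array([f["cx"]+f["fx"]*c[0]/-c[2], f["cy"]-f["fy"]*c[1]/-c[2]])
def dark(img,u,v,r=3):
    g=cv2.cvtColor(img,cv2.COLOR_BGR2GRAY).astype(float); y0,x0=int(round(v))-r,int(round(u))-r
    w=g[y0:y0+2*r+1,x0:x0+2*r+1]; w=np.clip(np.median(w)-20-w,0,None); yy,xx=np.mgrid[y0:y0+2*r+1,x0:x0+2*r+1]
    return (w*xx).sum()/w.sum(),(w*yy).sum()/w.sum()
E
python3 - <<'E'
from workcell import bot
from h import *
f=bot.grab_frame("top"); g=bot.grab_frame("scene")
c=lambda p,o:(p[0]/7-.5+o[0]+.07,p[1]/7-.5+o[1]+.07)
T=[dark(f["frame"],*c(p,(230,180))) for p in [(123,96),(627,134),(92,436),(605,479)]]
S=[dark(g["frame"],*c(p,(230,180))) for p in [(92,170),(622,334),(337,470)]]
W=np.array([onz(f,*t,.007) for t in T]); print("top screws\n",W.round(4), W.mean(0).round(4))
WS=np.array([onz(g,*t,.007) for t in S]); print("scene screws (c,b,d)\n",WS.round(4))
for a,b in((0,1),(2,3),(2,0),(3,1)): d=W[b]-W[a]; print(a,b,np.linalg.norm(d).round(4),np.degrees(np.arctan2(d[1],d[0])).round(2))
for nm,F in(("top",f),("scene",g)):
    hsv=cv2.cvtColor(F["frame"],cv2.COLOR_BGR2HSV)
    for n,lo,hi,z in(("orange",(5,150,80),(20,255,255),.021),("green",(45,80,30),(85,255,255),.008)):
        m=cv2.inRange(hsv,lo,hi); m=cv2.morphologyEx(m,cv2.MORPH_CLOSE,np.ones((3,3)))
        cs,_=cv2.findContours(m,cv2.RETR_EXTERNAL,cv2.CHAIN_APPROX_NONE)
        for k in cs:
            if cv2.contourArea(k)>60:
                r=cv2.minAreaRect(k); p=onz(F,*r[0],z); bx=[onz(F,*q,z)[:2].round(4).tolist() for q in cv2.boxPoints(r)]
                print(nm,n,cv2.contourArea(k),np.round(r[0],1),p.round(4),bx)
E
```

```text
top screws
 [[ 0.6021  0.0016  0.007 ]
 [ 0.5893 -0.1456  0.007 ]
 [ 0.5007  0.0103  0.007 ]
 [ 0.4889 -0.1366  0.007 ]] [ 0.5453 -0.0675  0.007 ]
scene screws (c,b,d)
 [[ 0.4982  0.0086  0.007 ]
 [ 0.5856 -0.148   0.007 ]
 [ 0.4878 -0.1353  0.007 ]]
0 1 0.1478 -94.99
2 3 0.1474 -94.57
2 0 0.1018 -4.91
3 1 0.1008 -5.11
top orange 479.5 [383.9 337.3] [ 0.3164 -0.2621  0.021 ] [[0.3189, -0.2172], [0.34, -0.2249], [0.3139, -0.3069], [0.2929, -0.299]]
top orange 380.5 [295.9 239.9] [ 0.5051 -0.0959  0.021 ] [[0.4989, -0.0533], [0.5191, -0.0552], [0.5114, -0.1386], [0.4912, -0.1364]]
top green 275.0 [288.9 211.3] [ 0.5643 -0.0832  0.008 ] [[0.5509, -0.0522], [0.5855, -0.0569], [0.5777, -0.1143], [0.5432, -0.1094]]
top green 322.5 [275.6 155.8] [ 0.6806 -0.0573  0.008 ] [[0.6949, -0.0272], [0.7146, -0.0552], [0.6664, -0.0872], [0.6469, -0.0594]]
scene orange 614.0 [239.9 341.2] [ 0.313  -0.2642  0.021 ] [[0.3163, -0.2156], [0.3382, -0.2226], [0.31, -0.309], [0.2901, -0.302]]
scene orange 207.0 [272.  228.4] [ 0.5011 -0.0992  0.021 ] [[0.4958, -0.0555], [0.5135, -0.0513], [0.5061, -0.1406], [0.4895, -0.1437]]
scene green 136.0 [289.7 214.7] [ 0.5614 -0.0813  0.008 ] [[0.5484, -0.057], [0.5828, -0.0505], [0.5742, -0.1052], [0.5412, -0.1104]]
scene green 108.5 [323.8 187.7] [ 0.6763 -0.062   0.008 ] [[0.6504, -0.0604], [0.6915, -0.0325], [0.7028, -0.0637], [0.6618, -0.0902]]
```

```bash
cat >> h.py <<'E'
from scipy.spatial.transform import Rotation as Ro
YAW=np.radians(85.1); O=np.array([.5676,-.0355,0.])
F=np.array([[np.cos(YAW),-np.sin(YAW),0],[np.sin(YAW),np.cos(YAW),0],[0,0,1]])
def fx(p): return O+F@np.asarray(p)          # fixture->world
def fix(p): return F.T@(np.asarray(p)-O)
def delta(s,pw,yaw=YAW):
    R=Ro.from_euler('xyz',s["tool_rot"]); t=R.inv().apply(pw-s["position"])
    w=(R.inv()*Ro.from_euler('xyz',[np.pi,0,yaw])).as_rotvec(degrees=True); return t.round(4),w.round(2)
def st(s):
    p=fix(s["position"]); y=s["tool_rot"]; print("t",round(s["clock"],2),"fixTCP mm",(p*1e3).round(1),"rot",np.degrees(y).round(1),"Ffix",(F.T@s["force"]).round(2),"w",round(s["grip_width"],4))
E
python3 - <<'E'
from workcell import bot
from h import *
s=bot.observe(); st(s); print(delta(s,fx([-.095,.030,.10])))
print("q",s["qpos"])
E
```

```text
t 0.2 fixTCP mm [-608.3  378.4  198.2] rot [-180.     0.    12.8] Ffix [-0.25 -0.94  0.17] w 0.0853
(array([ 0.4881, -0.3828,  0.0984]), array([-3.000e-02, -2.000e-02, -7.228e+01]))
q [ 1.27678303  0.52176053 -0.03633717  1.59976868  0.02120801  1.0211012
 -0.11283661]
```

Call:
apply_moves(commands=[{"travel":[0.05,-0.04,0.0],"twist":[0,0,-8],"claw":0.05},{"travel":[0.1,-0.08,0.0],"twist":[0,0,-16],"claw":0.05},{"travel":[0.14,-0.11,0.0],"twist":[0,0,-24],"claw":0.05},{"travel":[0.18,-0.14,0.0],"twist":[0,0,-32],"claw":0.05},{"travel":[0.22,-0.17,0.0],"twist":[0,0,-40],"claw":0.05},{"travel":[0.26,-0.2,0.0],"twist":[0,0,-48],"claw":0.05},{"travel":[0.3,-0.23,0.0],"twist":[0,0,-56],"claw":0.05},{"travel":[0.34,-0.26,0.0],"twist":[0,0,-64],"claw":0.05},{"travel":[0.38,-0.29,0.0],"twist":[0,0,-72],"claw":0.05},{"travel":[0.41,-0.32,0.02],"twist":[0,0,-72.3],"claw":0.05}])

```text
clock: 1.2
position: [0.4566, -0.2232, 0.1859]
tool_rot: [3.139, 0.001, 1.491]
force: [0.7, -1.2, -0.6]
grip_width: 0.0499
```

```bash
python3 - <<'E'
from workcell import bot
from h import *
s=bot.observe(); st(s); print(delta(s,fx([-.095,.030,.09])))
E
```

```text
t 1.2 fixTCP mm [-196.5   94.6  185.9] rot [179.8   0.   85.4] Ffix [-1.18 -0.79 -0.55] w 0.0499
(array([0.1013, 0.0649, 0.096 ]), array([0.16, 0.05, 0.31]))
```

Call:
apply_moves(commands=[{"travel":[0.04,0.025,0.03],"twist":[0,0,0],"claw":0.05},{"travel":[0.08,0.05,0.06],"twist":[0,0,0],"claw":0.05},{"travel":[0.1,0.064,0.095],"twist":[0,0,0],"claw":0.05},{"travel":[0.1,0.064,0.095],"twist":[0,0,0],"claw":0.05},{"travel":[0.1,0.064,0.095],"twist":[0,0,0],"claw":0.05}])

```text
clock: 1.7
position: [0.5265, -0.1295, 0.0888]
tool_rot: [-3.139, -0.001, 1.487]
force: [0.1, -0.5, 0.3]
grip_width: 0.05
```

```bash
python3 - <<'E'
from workcell import bot
from h import *
s=bot.observe(); st(s); print(delta(s,fx([-.095,.030,.09])))
for n in ("top","scene"):
    f=bot.grab_frame(n); u=proj(f,s["position"]).round().astype(int); print(n,u)
    x0,y0=u[0]-50,u[1]-50
    cv2.imwrite(f"pics/{n}1.png",cv2.resize(f["frame"][y0:y0+100,x0:x0+110],None,fx=6,fy=6,interpolation=cv2.INTER_CUBIC))
E
```

```text
t 1.7 fixTCP mm [-97.1  33.   88.8] rot [-179.9   -0.    85.2] Ffix [-0.48 -0.19  0.29] w 0.05
(array([ 0.0021,  0.003 , -0.0012]), array([-0.13, -0.03,  0.12]))
top [316 226]
scene [291 208]
```

View pics/top1.png

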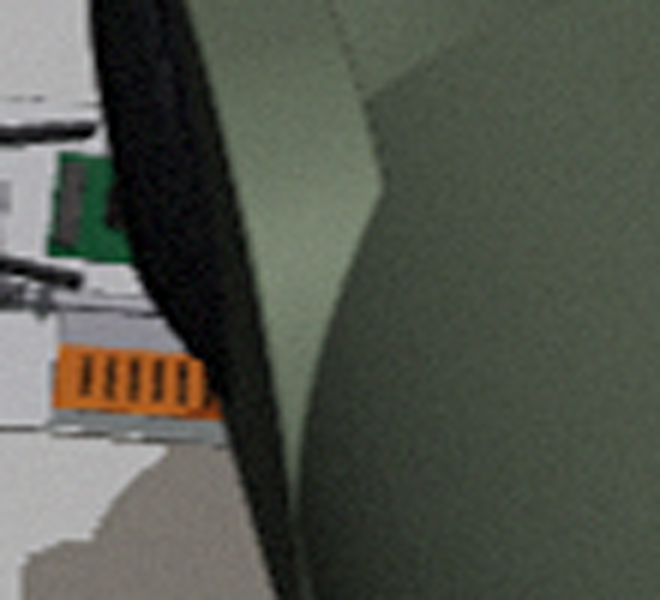

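View pics/scene1.png

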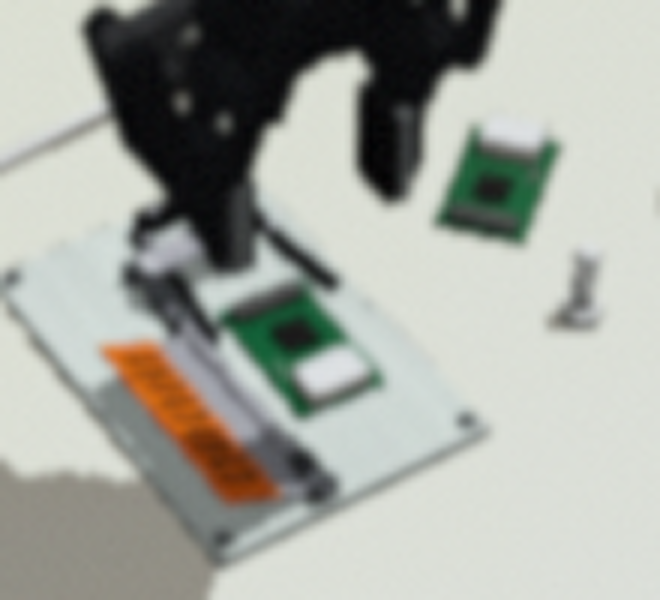

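The scene picture shows the two fingertips at crop (235,265) and (390,195), that is image pixels (280,202) and (306,190), above the fixture. The top view is blocked by the wrist. I cross-check the tip positions against the TCP.

```bash
python3 - <<'E'
from workcell import bot
from h import *
g=bot.grab_frame("scene"); s=bot.observe(); st(s)
for c in((235,266),(217,255),(252,268),(391,198),(362,165),(412,185)):
    u=(c[0]/6+241-.4,c[1]/6+158-.4); print(c,[(fix(onz(g,*u,z))*1e3).round(1)[:2].tolist() for z in(.089,.095,.1)])
# predicted finger tip pixel
for y in(-25,25,-32,32,-40,40):
    for x in (-11,11):
        p=fix(s["position"])+np.array([x,y,5])/1e3; q=proj(g,fx(p)); print(x,y,((q-[241,158])*6).round())
E
```

```text
t 1.85 fixTCP mm [-99.3  32.4  90.8] rot [179.9   0.   85. ] Ffix [-0.75  0.18  0.52] w 0.0502
(235, 266) [[-71.3, 43.0], [-76.5, 46.2], [-80.8, 49.0]]
(217, 255) [[-63.9, 45.2], [-69.1, 48.4], [-73.5, 51.1]]
(252, 268) [[-75.1, 38.9], [-80.2, 42.2], [-84.5, 44.9]]
(391, 198) [[-72.3, -17.7], [-77.5, -13.7], [-81.8, -10.5]]
(362, 165) [[-53.7, -18.8], [-59.1, -14.9], [-63.5, -11.7]]
(412, 185) [[-70.9, -27.2], [-76.1, -23.2], [-80.4, -19.8]]
-11 -25 [394. 278.]
11 -25 [354. 237.]
-11 25 [261. 340.]
11 25 [223. 297.]
-11 -32 [412. 269.]
11 -32 [372. 229.]
-11 32 [242. 349.]
11 32 [204. 306.]
-11 -40 [432. 260.]
11 -40 [392. 220.]
-11 40 [220. 359.]
11 40 [182. 316.]
```

```bash
python3 - <<'E'
from workcell import bot
from h import *
g=bot.grab_frame("scene"); s=bot.observe(); st(s); print(s["qd"].round(3))
im=cv2.resize(g["frame"][130:230,210:330],None,fx=6,fy=6,interpolation=cv2.INTER_CUBIC)
for p in ([0,0,0],[0,0,.02],[0,0,.04]):
    q=proj(g,s["position"]+p); cv2.circle(im,tuple(int(v) for v in (q-[210,130])*6),4,(0,0,255),-1)
# fixture points check
for p in([0,0,.006],[-.115,-.035,.006],[-.115,.077,.006],[.045,.077,.006],[.045,-.035,.006]):
    q=proj(g,fx(p)); cv2.circle(im,tuple(int(v) for v in (q-[210,130])*6),4,(255,0,255),-1)
cv2.imwrite("pics/scene2.png",im)
E
```

```text
t 1.9 fixTCP mm [-99.3  32.3  90.9] rot [179.9   0.   85. ] Ffix [0.53 0.67 0.41] w 0.0497
[ 0.001 -0.003 -0.002  0.     0.    -0.002 -0.002]
```

View pics/scene2.png

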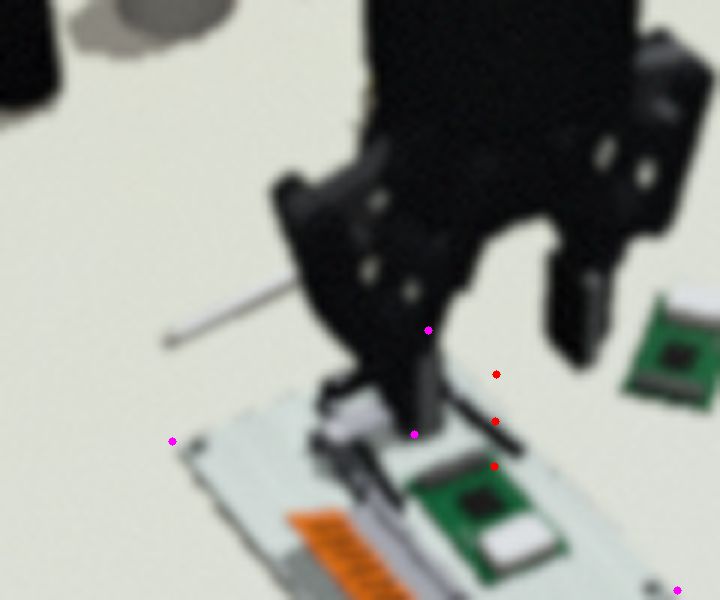

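The tips appear about 12 px higher in the image than the reported TCP predicts. That is about 30 mm up, or a shift ahead. I'll go down partway over the same spot and look again before trusting either.

Call:
apply_moves(commands=[{"travel":[0.0,0.0,0.02],"twist":[0,0,0],"claw":0.05},{"travel":[0.0,0.0,0.035],"twist":[0,0,0],"claw":0.05},{"travel":[0.0,0.0,0.035],"twist":[0,0,0],"claw":0.05},{"travel":[0.0,0.0,0.035],"twist":[0,0,0],"claw":0.05}])

```text
clock: 2.3
position: [0.5268, -0.1306, 0.0551]
tool_rot: [-3.141, 0.0, 1.485]
force: [-0.9, -0.1, 0.1]
grip_width: 0.0499
```

```bash
cat >> h.py <<'E'
def look(bot,name,x0=210,y0=130,w=120,h=100,k=6,cam="scene"):
    g=bot.grab_frame(cam); s=bot.observe(); st(s)
    im=cv2.resize(g["frame"][y0:y0+h,x0:x0+w],None,fx=k,fy=k,interpolation=cv2.INTER_CUBIC)
    for p in ([0,0,0],[0,0,.02]):
        q=proj(g,s["position"]+p); cv2.circle(im,tuple(int(v) for v in (q-[x0,y0]+.5)*k),3,(0,0,255),-1)
    cv2.imwrite(f"pics/{name}.png",im)
E
python3 - <<'E'
from workcell import bot
from h import *
look(bot,"scene3",230,160,110,90)
E
```

```text
t 2.35 fixTCP mm [-98.1  32.3  55.4] rot [180.    0.   85.1] Ffix [0.07 0.05 0.63] w 0.0496
```

View pics/scene3.png

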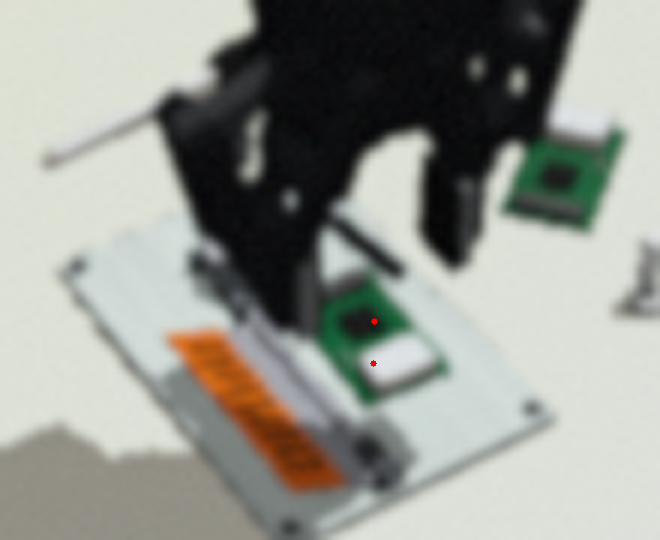

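The tips are at crop (290,330) and (455,268), and the offset from the TCP marker hasn't changed. To tell a finger setback from a shift, I shut the gripper here in free air and see whether the tips meet the marker.

Call:
apply_moves(commands=[{"travel":[0,0,0],"twist":[0,0,0],"claw":0.0},{"travel":[0,0,0],"twist":[0,0,0],"claw":0.0},{"travel":[0,0,0],"twist":[0,0,0],"claw":0.0},{"travel":[0,0,0],"twist":[0,0,0],"claw":0.0},{"travel":[0,0,0],"twist":[0,0,0],"claw":0.0},{"travel":[0,0,0],"twist":[0,0,0],"claw":0.0},{"travel":[0,0,0],"twist":[0,0,0],"claw":0.0}])

```text
clock: 3.05
position: [0.5269, -0.1303, 0.0548]
tool_rot: [-3.142, -0.0, 1.486]
force: [0.5, -0.1, -0.1]
grip_width: 0.0004
```

```bash
python3 - <<'E'
from workcell import bot
from h import *
look(bot,"scene4",230,160,110,90)
E
```

```text
t 3.1 fixTCP mm [-98.   32.5  54.8] rot [-180.    -0.    85.1] Ffix [ 0.81  0.2  -0.19] w 0.0
```

View pics/scene4.png

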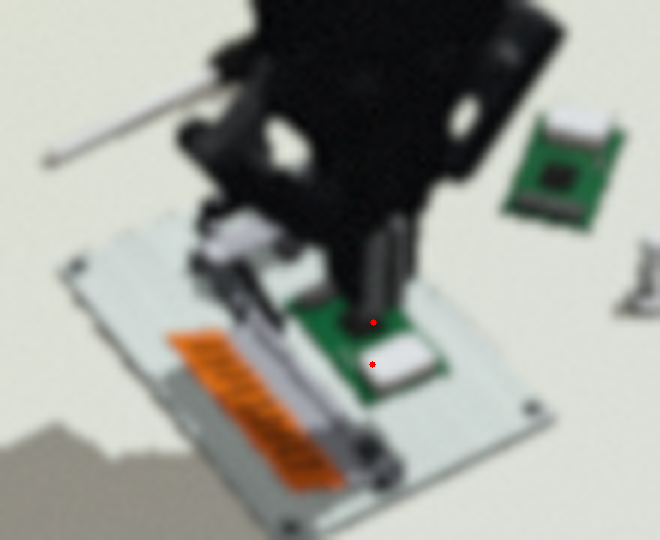

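```bash
python3 - <<'E'
from workcell import bot
from h import *
g=bot.grab_frame("scene"); s=bot.observe()
for z in(0,.018):
  for x in(-11,11):
    for y in(-8,8):
      q=proj(g,s["position"]+F@np.array([x/1e3,y/1e3,z])); print(z,x,y,((q-[230,160]+.5)*6).round())
im=cv2.resize(g["frame"][190:222,270:310],None,fx=18,fy=18,interpolation=cv2.INTER_CUBIC); cv2.imwrite("pics/tip.png",cv2.convertScaleAbs(im,alpha=2,beta=20))
print(((np.array(proj(g,s["position"]))-[270,190]+.5)*18))
E
```

```text
0 -11 -8 [412. 376.]
0 -11 8 [371. 395.]
0 11 -8 [375. 335.]
0 11 8 [334. 354.]
0.018 -11 -8 [414. 338.]
0.018 -11 8 [372. 357.]
0.018 11 -8 [375. 297.]
0.018 11 8 [334. 316.]
[398.87523156 554.22281925]
```

View pics/tip.png

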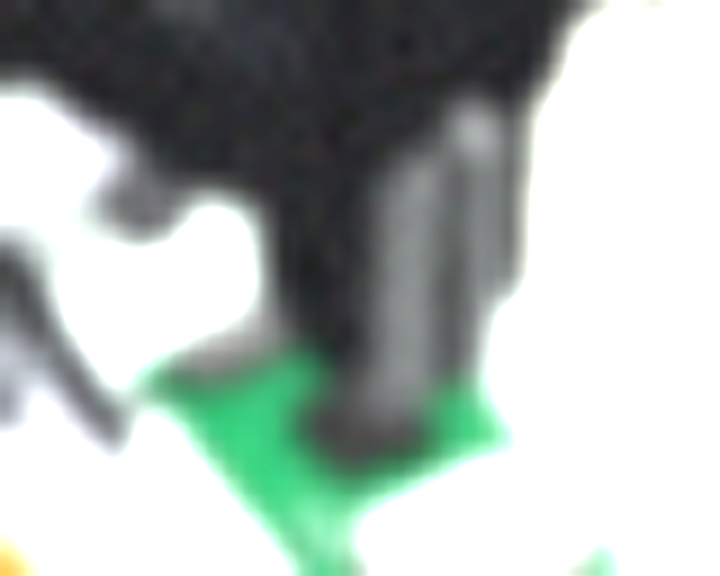

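The shut tips still show about 22 mm above the marker. I tilt 24° about the TCP: a tip that is really at the TCP stays put, and the top camera may then see it too.

Call:
apply_moves(commands=[{"travel":[0,0,0],"twist":[0,8,0],"claw":0.0},{"travel":[0,0,0],"twist":[0,16,0],"claw":0.0},{"travel":[0,0,0],"twist":[0,24,0],"claw":0.0},{"travel":[0,0,0],"twist":[0,24,0],"claw":0.0},{"travel":[0,0,0],"twist":[0,24,0],"claw":0.0}])

```text
clock: 3.65
position: [0.5261, -0.1327, 0.0537]
tool_rot: [-3.14, -0.421, 1.48]
force: [0.4, 0.2, -0.7]
grip_width: -0.0
```

```bash
python3 - <<'E'
from workcell import bot
from h import *
look(bot,"scene5",230,160,110,90)
look(bot,"top5",260,180,110,90,cam="top")
E
```

```text
t 3.7 fixTCP mm [-98.7  32.8  54.3] rot [-179.9  -24.    85. ] Ffix [ 0.11 -0.02 -0.43] w 0.0
t 3.75 fixTCP mm [-97.6  32.6  54.8] rot [-180.   -24.    85.1] Ffix [ 0.64 -0.23 -0.02] w 0.0002
```

View pics/scene5.png

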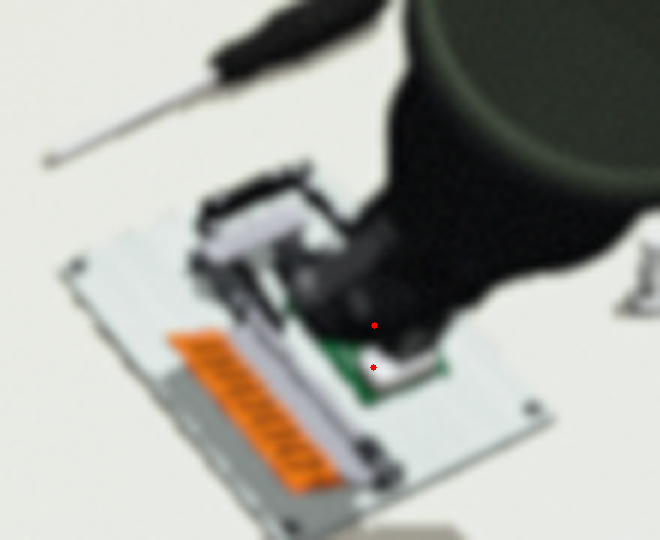

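View pics/top5.png

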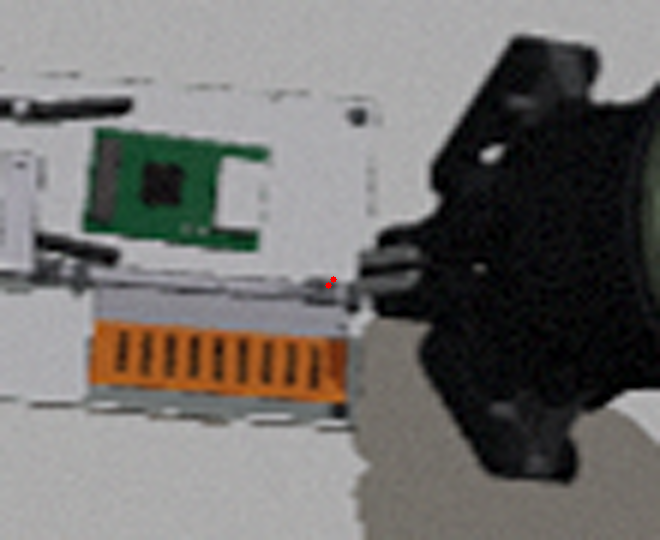

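```bash
python3 - <<'E'
from workcell import bot
from h import *
f=bot.grab_frame("top"); s=bot.observe(); st(s)
R=Ro.from_euler('xyz',s["tool_rot"]).as_matrix()
im=cv2.resize(f["frame"][210:240,310:350],None,fx=18,fy=18,interpolation=cv2.INTER_CUBIC); cv2.imwrite("pics/tip2.png",cv2.convertScaleAbs(im,alpha=2,beta=20))
for b in(0,.01,.02,.025,.03):
    q=proj(f,s["position"]-b*R[:,2]); print(b,q.round(1),((q-[310,210]+.5)*18).round())
E
```

```text
t 3.8 fixTCP mm [-96.9  32.4  55.1] rot [180.  -23.9  85.2] Ffix [0.63 0.62 0.75] w -0.0001
0 [313.9 227. ] [ 79. 316.]
0.01 [316.4 226.7] [124. 310.]
0.02 [319.  226.4] [171. 304.]
0.025 [320.3 226.2] [195. 301.]
0.03 [321.7 226.1] [219. 298.]
```

View pics/tip2.png

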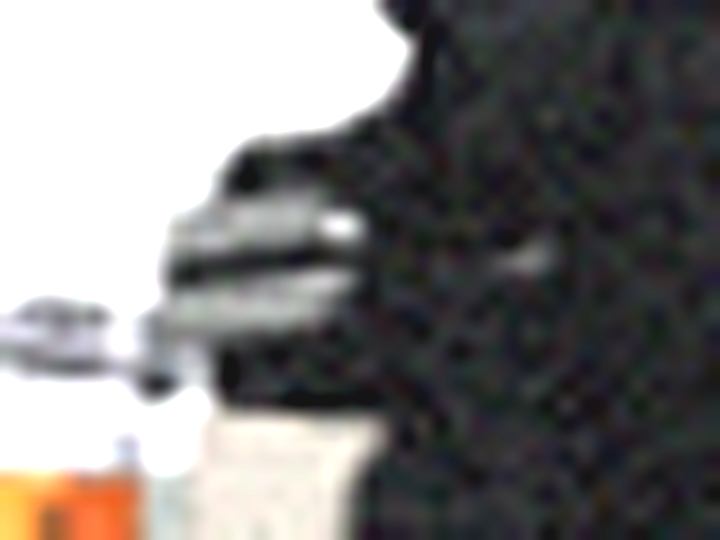

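```bash
python3 - <<'E'
from workcell import bot
from h import *
f=bot.grab_frame("top"); s=bot.observe(); st(s)
R=Ro.from_euler('xyz',s["tool_rot"]).as_matrix()
for dx in (.011,-.011):
  for b in(0,.02,.03,.04):
    q=proj(f,s["position"]+R@[dx,0,-b]); print(dx,b,((q-[310,210]+.5)*18).round())
E
```

```text
t 3.85 fixTCP mm [-96.6  32.3  55.3] rot [180.  -23.9  85.3] Ffix [0.94 0.3  0.61] w -0.0003
0.011 0 [-15. 303.]
0.011 0.02 [ 76. 291.]
0.011 0.03 [123. 285.]
0.011 0.04 [171. 279.]
-0.011 0 [167. 325.]
-0.011 0.02 [261. 314.]
-0.011 0.03 [309. 308.]
-0.011 0.04 [359. 302.]
```

Call:
apply_moves(commands=[{"travel":[0,0,0],"twist":[0,-8,0],"claw":0.05},{"travel":[0,0,0],"twist":[0,-16,0],"claw":0.05},{"travel":[0,0,0],"twist":[0,-24,0],"claw":0.05},{"travel":[0,0,0],"twist":[0,-24,0],"claw":0.05},{"travel":[0,0,0],"twist":[0,-24,0],"claw":0.05},{"travel":[0,0,0],"twist":[0,-24,0],"claw":0.05}])

```text
clock: 4.45
position: [0.5272, -0.1294, 0.0553]
tool_rot: [3.141, -0.0, 1.488]
force: [-0.3, -0.6, 0.2]
grip_width: 0.0499
```

Tilted, the top view puts the pad ends about 40 mm behind the reported TCP. The first scene view gave about 35 mm open, and there is no clear sideways offset. So the real tips sit well above the reported TCP, and contact will calibrate the height. I go down in stages, with images and force.

Call:
apply_moves(commands=[{"travel":[-0.002,0.0,0.01],"twist":[0,0,0],"claw":0.05},{"travel":[-0.002,0.0,0.02],"twist":[0,0,0],"claw":0.05},{"travel":[-0.002,0.0,0.025],"twist":[0,0,0],"claw":0.05},{"travel":[-0.002,0.0,0.025],"twist":[0,0,0],"claw":0.05},{"travel":[-0.002,0.0,0.025],"twist":[0,0,0],"claw":0.05}])

```text
clock: 4.95
position: [0.5265, -0.1324, 0.0295]
tool_rot: [-3.141, -0.0, 1.485]
force: [-0.6, -0.6, 0.1]
grip_width: 0.0502
```

```bash
python3 - <<'E'
from workcell import bot
from h import *
look(bot,"scene6",230,160,110,90)
E
```

```text
t 5.0 fixTCP mm [-100.    32.5   29.8] rot [-180.    -0.    85.1] Ffix [-0.04 -0.28  0.19] w 0.0499
```

View pics/scene6.png

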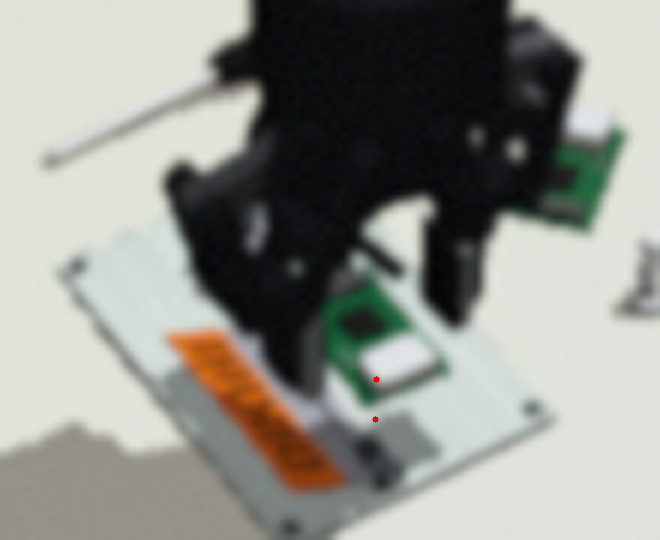

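The tips are at crop (300,393) and (457,325), again about 35 mm above the marker, and the finger's shadow on the deck at (415,440) is still apart from it. I continue down.

Call:
apply_moves(commands=[{"travel":[0,0.0,0.01],"twist":[0,0,0],"claw":0.05},{"travel":[0,0.0,0.02],"twist":[0,0,0],"claw":0.05},{"travel":[0,0.0,0.028],"twist":[0,0,0],"claw":0.05},{"travel":[0,0.0,0.028],"twist":[0,0,0],"claw":0.05},{"travel":[0,0.0,0.028],"twist":[0,0,0],"claw":0.05}])

```text
clock: 5.5
position: [0.5265, -0.1322, 0.0015]
tool_rot: [-3.141, -0.0, 1.486]
force: [0.6, 0.5, 0.3]
grip_width: 0.0499
```

```bash
python3 - <<'E'
from workcell import bot
from h import *
look(bot,"scene7",230,160,110,90)
E
```

```text
t 5.55 fixTCP mm [-99.9  32.5   1.8] rot [-180.    -0.    85.1] Ffix [-0.06 -0.3   0.2 ] w 0.0502
```

View pics/scene7.png

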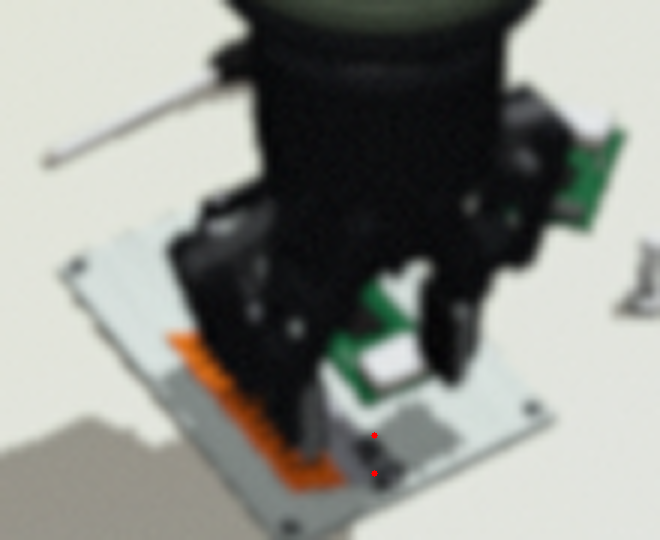

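```bash
python3 - <<'E'
from workcell import bot
from h import *
g=bot.grab_frame("scene")
for c in((290,445),(308,463),(328,450),(440,372),(455,384),(478,355)):
    u=(c[0]/6+230-.5,c[1]/6+160-.5); print(c,[(fix(onz(g,*u,z))*1e3).round(1)[:2].tolist() for z in(.03,.035,.04)])
im=cv2.resize(g["frame"][205:245,260:316],None,fx=14,fy=14,interpolation=cv2.INTER_CUBIC); cv2.imwrite("pics/tip3.png",cv2.convertScaleAbs(im,alpha=1.6,beta=20))
E
```

```text
(290, 445) [[-94.2, 62.6], [-97.9, 64.9], [-101.6, 67.2]]
(308, 463) [[-104.0, 61.8], [-107.7, 64.1], [-111.3, 66.4]]
(328, 450) [[-102.9, 53.2], [-106.5, 55.6], [-110.1, 57.9]]
(440, 372) [[-94.1, 2.1], [-97.8, 4.9], [-101.5, 7.7]]
(455, 384) [[-101.4, 1.0], [-105.0, 3.8], [-108.7, 6.6]]
(478, 355) [[-94.6, -13.3], [-98.3, -10.4], [-102.0, -7.5]]
```

View pics/tip3.png

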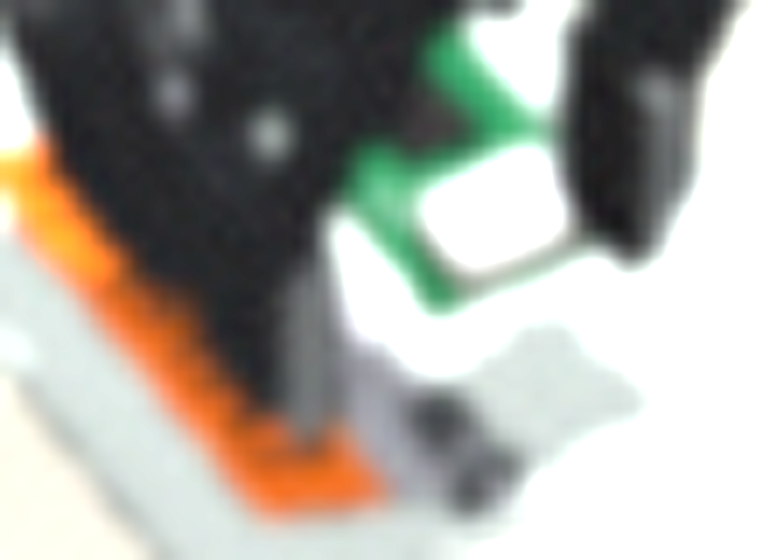

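The tip positions fit the reported TCP in plan: presser at y 55–65, pusher at y −10 to 4. So only the height is offset, by about +34 mm. Now down onto the bar.

Call:
apply_moves(commands=[{"travel":[0,0.0,0.004],"twist":[0,0,0],"claw":0.05},{"travel":[0,0.0,0.008],"twist":[0,0,0],"claw":0.05},{"travel":[0,0.0,0.012],"twist":[0,0,0],"claw":0.05},{"travel":[0,0.0,0.012],"twist":[0,0,0],"claw":0.05},{"travel":[0,0.0,0.012],"twist":[0,0,0],"claw":0.05}])

```text
clock: 6.1
position: [0.5266, -0.1322, -0.0103]
tool_rot: [-3.141, -0.0, 1.486]
force: [-0.4, 0.8, 0.9]
grip_width: 0.0498
```

```bash
python3 - <<'E'
from workcell import bot
from h import *
look(bot,"scene8",230,160,110,90)
for i in range(3): bot.grab_frame("scene"); st(bot.observe())
E
```

```text
t 6.15 fixTCP mm [-99.9  32.5 -10.2] rot [-180.    -0.    85.1] Ffix [-0.16  0.23  0.15] w 0.0497
t 6.2 fixTCP mm [-99.9  32.4 -10.1] rot [180.   -0.   85.1] Ffix [-0.3  -0.19 -0.57] w 0.0498
t 6.25 fixTCP mm [-100.    32.4  -10.1] rot [180.   -0.   85.1] Ffix [-0.21 -0.37  0.48] w 0.0498
t 6.3 fixTCP mm [-100.    32.4  -10. ] rot [180.   -0.   85.1] Ffix [-0.23 -0.18  0.3 ] w 0.05
```

View pics/scene8.png

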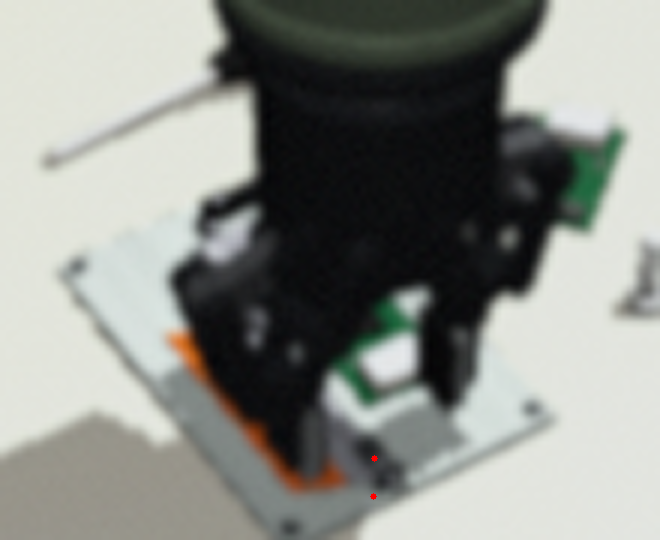

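No contact yet; the tip at (310,480) is just over the bar. Further down.

Call:
apply_moves(commands=[{"travel":[0,0.0,0.003],"twist":[0,0,0],"claw":0.05},{"travel":[0,0.0,0.006],"twist":[0,0,0],"claw":0.05},{"travel":[0,0.0,0.008],"twist":[0,0,0],"claw":0.05},{"travel":[0,0.0,0.008],"twist":[0,0,0],"claw":0.05}])

```text
clock: 6.7
position: [0.5264, -0.1323, -0.0185]
tool_rot: [-3.141, 0.0, 1.486]
force: [-0.4, -0.2, 3.1]
grip_width: 0.0498
```

```bash
python3 - <<'E'
from workcell import bot
from h import *
look(bot,"scene9",230,160,110,90)
for i in range(3): bot.grab_frame("scene"); st(bot.observe())
E
```

```text
t 6.75 fixTCP mm [-99.9  32.7 -18.4] rot [-180.     0.    85.1] Ffix [0.22 0.46 3.34] w 0.0499
t 6.8 fixTCP mm [-99.9  32.6 -18.2] rot [-180.    -0.    85.1] Ffix [-0.73  1.44  3.53] w 0.0498
t 6.85 fixTCP mm [-100.    32.5  -18.2] rot [-180.     0.    85.1] Ffix [-0.5   1.48  2.62] w 0.0502
t 6.9 fixTCP mm [-100.    32.5  -18.1] rot [-180.     0.    85.1] Ffix [-0.    1.13  3.17] w 0.0502
```

View pics/scene9.png

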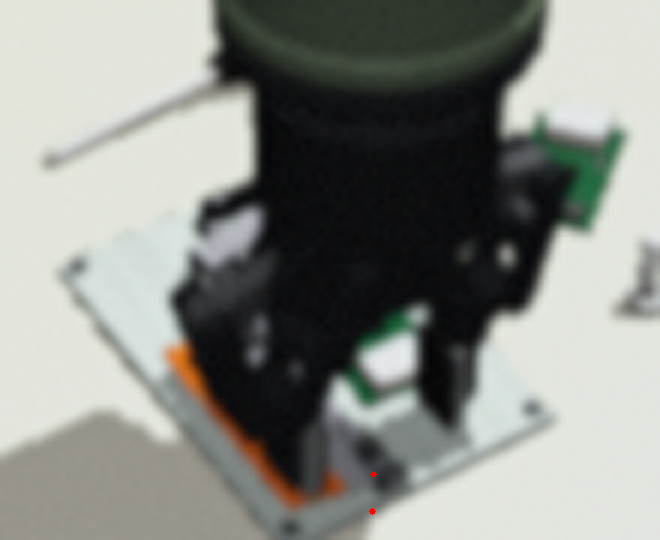

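Contact at 3.2 N, and the orange bar has started down. I press on about 6 mm more.

Call:
apply_moves(commands=[{"travel":[0,0.0,0.003],"twist":[0,0,0],"claw":0.05},{"travel":[0,0.0,0.006],"twist":[0,0,0],"claw":0.05},{"travel":[0,0.0,0.006],"twist":[0,0,0],"claw":0.05},{"travel":[0,0.0,0.006],"twist":[0,0,0],"claw":0.05}])

```text
clock: 7.3
position: [0.5267, -0.1323, -0.0243]
tool_rot: [-3.141, 0.0, 1.486]
force: [-1.3, -0.4, 3.5]
grip_width: 0.0498
```

```bash
python3 - <<'E'
from workcell import bot
from h import *
look(bot,"scene10",230,160,110,90)
for i in range(3): bot.grab_frame("scene"); st(bot.observe())
E
```

```text
t 7.35 fixTCP mm [-100.    32.6  -24.2] rot [-180.     0.    85.1] Ffix [-1.27  1.51  3.66] w 0.05
t 7.4 fixTCP mm [-100.    32.6  -24.2] rot [-180.    -0.    85.1] Ffix [-0.56  2.1   3.69] w 0.0503
t 7.45 fixTCP mm [-100.    32.5  -24.1] rot [-180.     0.    85.1] Ffix [-1.01  2.03  2.28] w 0.0499
t 7.5 fixTCP mm [-100.    32.5  -24.1] rot [-180.     0.    85.1] Ffix [-0.74  1.46  3.  ] w 0.05
```

View pics/scene10.png

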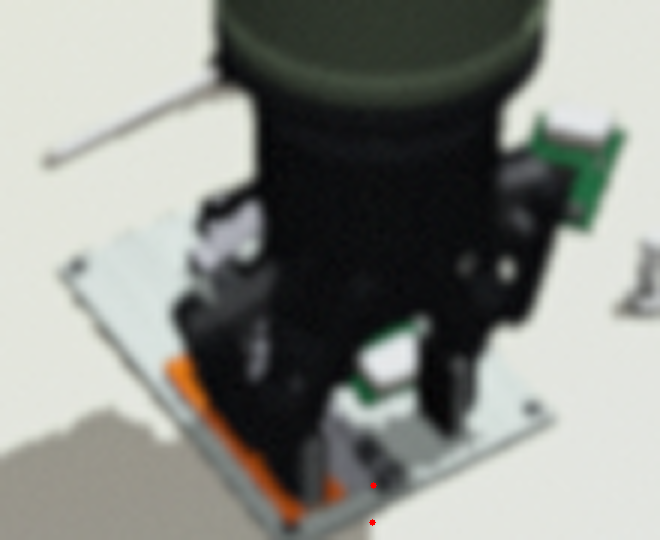

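Call:
apply_moves(commands=[{"travel":[0,0.0,0.002],"twist":[0,0,0],"claw":0.05},{"travel":[0,0.0,0.003],"twist":[0,0,0],"claw":0.05},{"travel":[0,0.0,0.003],"twist":[0,0,0],"claw":0.05},{"travel":[0,0.0,0.003],"twist":[0,0,0],"claw":0.05}])

```text
clock: 7.9
position: [0.5268, -0.1324, -0.0267]
tool_rot: [3.141, 0.0, 1.486]
force: [-4.8, -0.2, 18.1]
grip_width: 0.0501
```

```bash
python3 - <<'E'
from workcell import bot
from h import *
look(bot,"scene11",230,160,110,90)
for i in range(4): bot.grab_frame("scene"); st(bot.observe())
look(bot,"top11",220,180,110,90,cam="top")
E
```

```text
t 7.95 fixTCP mm [-100.    32.3  -26.7] rot [180.    0.   85.1] Ffix [-0.37  4.7  18.27] w 0.0501
t 8.0 fixTCP mm [-100.    32.3  -26.7] rot [180.    0.   85.1] Ffix [ 0.09  4.13 17.6 ] w 0.0499
t 8.05 fixTCP mm [-100.    32.3  -26.7] rot [180.    0.   85.1] Ffix [-0.    4.23 18.1 ] w 0.0499
t 8.1 fixTCP mm [-100.    32.3  -26.7] rot [180.    0.   85.1] Ffix [-0.27  4.09 18.42] w 0.0497
t 8.15 fixTCP mm [-100.    32.3  -26.7] rot [180.    0.   85.1] Ffix [-0.32  3.94 18.6 ] w 0.0499
t 8.2 fixTCP mm [-100.    32.3  -26.7] rot [180.    0.   85.1] Ffix [ 0.35  5.27 17.29] w 0.0498
```

View pics/scene11.png

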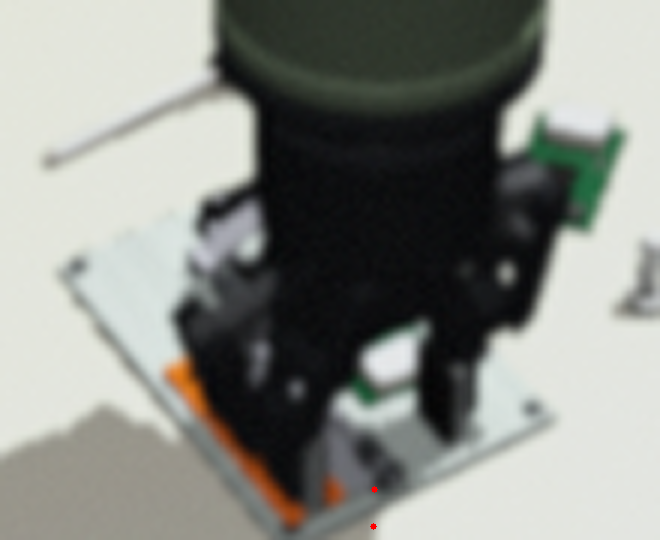

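View pics/top11.png

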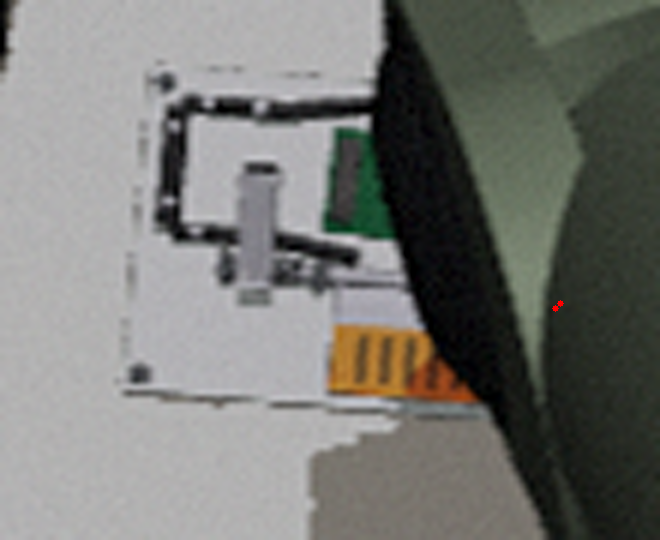

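At 18 N the bar is on its hard stop, and the top view shows the strap raised at (258,220) with the board still outside. I ease off 0.5 mm and slide forward along the bar (tool x).

Call:
apply_moves(commands=[{"travel":[0,0,-0.0005],"twist":[0,0,0],"claw":0.05},{"travel":[0.003,0,-0.0005],"twist":[0,0,0],"claw":0.05},{"travel":[0.006,0,-0.0005],"twist":[0,0,0],"claw":0.05},{"travel":[0.009,0,-0.0005],"twist":[0,0,0],"claw":0.05},{"travel":[0.012,0,-0.0005],"twist":[0,0,0],"claw":0.05},{"travel":[0.015,0,-0.0005],"twist":[0,0,0],"claw":0.05},{"travel":[0.018,0,-0.0005],"twist":[0,0,0],"claw":0.05},{"travel":[0.021,0,-0.0005],"twist":[0,0,0],"claw":0.05},{"travel":[0.021,0,-0.0005],"twist":[0,0,0],"claw":0.05}])

```text
clock: 9.1
position: [0.5291, -0.1123, -0.0262]
tool_rot: [3.14, 0.001, 1.485]
force: [-0.1, -4.4, 11.7]
grip_width: 0.0499
```

```bash
python3 - <<'E'
from workcell import bot
from h import *
look(bot,"scene12",230,160,110,90)
look(bot,"top12",220,180,110,90,cam="top")
E
```

```text
t 9.15 fixTCP mm [-79.8  31.8 -26.2] rot [1.799e+02 1.000e-01 8.510e+01] Ffix [-4.99  0.14 12.23] w 0.0505
t 9.2 fixTCP mm [-79.8  31.8 -26.2] rot [1.799e+02 1.000e-01 8.510e+01] Ffix [-4.85  0.94 11.7 ] w 0.0498
```

View pics/scene12.png

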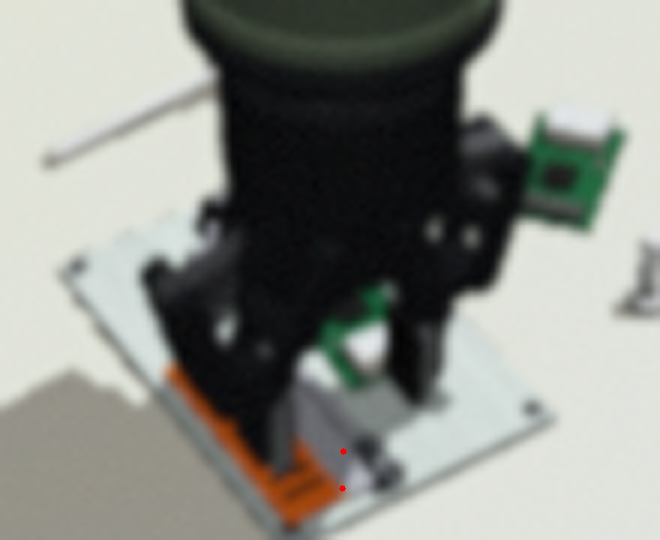

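View pics/top12.png

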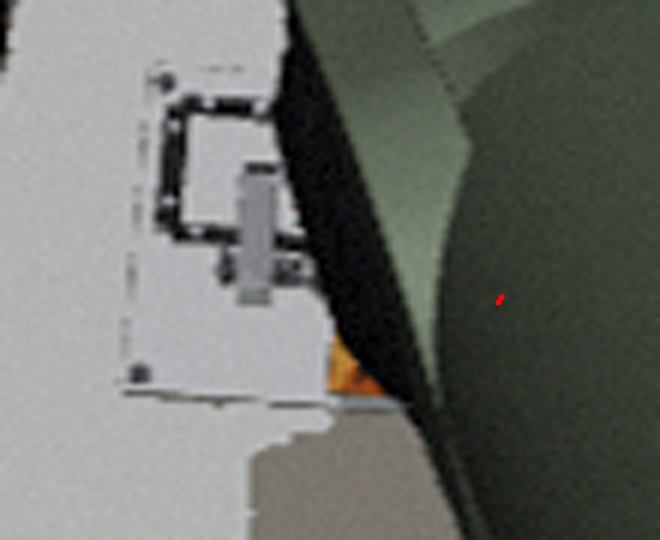

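Sliding works: 12 N on the bar and 5 N drag. The white connector at scene (368,350) is just ahead of the pusher. On I go.

Call:
apply_moves(commands=[{"travel":[0.003,0,0],"twist":[0,0,0],"claw":0.05},{"travel":[0.006,0,0],"twist":[0,0,0],"claw":0.05},{"travel":[0.009,0,0],"twist":[0,0,0],"claw":0.05},{"travel":[0.012,0,0],"twist":[0,0,0],"claw":0.05},{"travel":[0.015,0,0],"twist":[0,0,0],"claw":0.05},{"travel":[0.018,0,0],"twist":[0,0,0],"claw":0.05},{"travel":[0.021,0,0],"twist":[0,0,0],"claw":0.05},{"travel":[0.024,0,0],"twist":[0,0,0],"claw":0.05}])

```text
clock: 10.0
position: [0.5311, -0.089, -0.0262]
tool_rot: [3.14, 0.002, 1.485]
force: [-1.3, -9.7, 13.2]
grip_width: 0.0502
```

```bash
python3 - <<'E'
from workcell import bot
from h import *
look(bot,"scene13",230,160,110,90)
look(bot,"top13",200,180,110,90,cam="top")
E
```

```text
t 10.05 fixTCP mm [-55.8  31.8 -26.2] rot [1.799e+02 1.000e-01 8.510e+01] Ffix [-9.87  0.33 13.23] w 0.0501
t 10.1 fixTCP mm [-56.   31.8 -26.2] rot [1.799e+02 1.000e-01 8.510e+01] Ffix [-5.59 -0.19 13.53] w 0.0498
```

View pics/scene13.png

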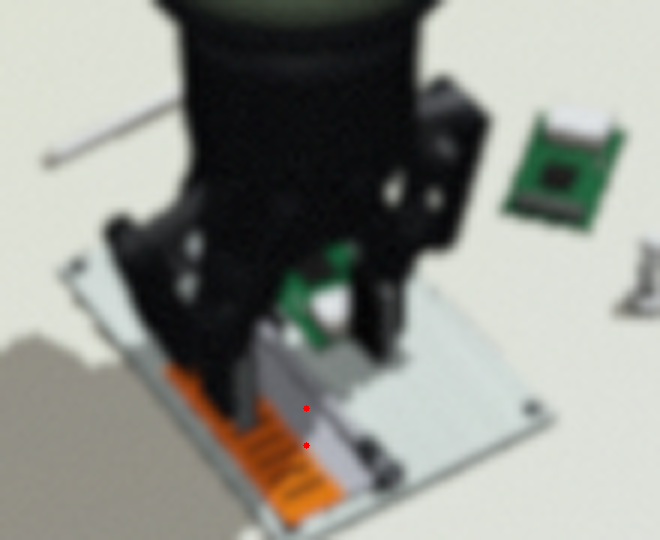

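View pics/top13.png

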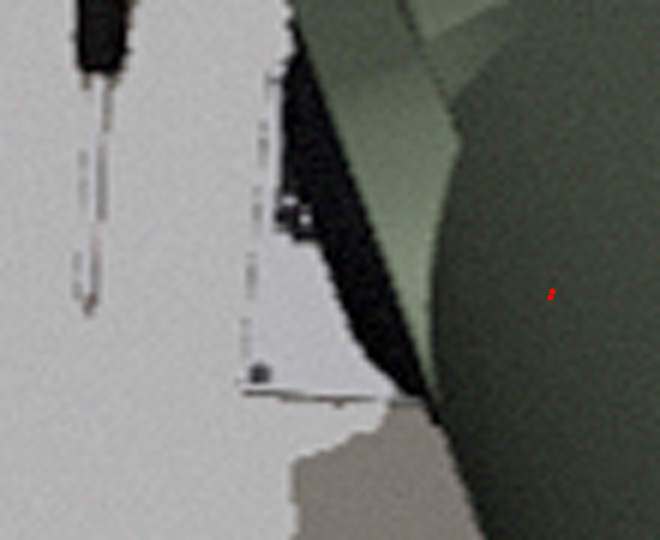

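The board travels with the pusher; its white connector moved from (368,350) to (330,307). I go on slowly towards the stop and watch the force along x.

Call:
apply_moves(commands=[{"travel":[0.003,0,0],"twist":[0,0,0],"claw":0.05},{"travel":[0.006,0,0],"twist":[0,0,0],"claw":0.05},{"travel":[0.009,0,0],"twist":[0,0,0],"claw":0.05},{"travel":[0.01,0,0],"twist":[0,0,0],"claw":0.05},{"travel":[0.01,0,0],"twist":[0,0,0],"claw":0.05}])

```text
clock: 10.6
position: [0.532, -0.0787, -0.0261]
tool_rot: [3.14, 0.001, 1.485]
force: [-0.8, -6.8, 13.6]
grip_width: 0.05
```

```bash
python3 - <<'E'
from workcell import bot
from h import *
look(bot,"scene14",230,160,110,90)
g=bot.grab_frame("scene"); st(bot.observe())
im=cv2.resize(g["frame"][185:235,255:315],None,fx=12,fy=12,interpolation=cv2.INTER_CUBIC); cv2.imwrite("pics/c14.png",cv2.convertScaleAbs(im,alpha=1.3,beta=20))
E
```

```text
t 10.65 fixTCP mm [-46.1  31.8 -26.2] rot [1.799e+02 1.000e-01 8.510e+01] Ffix [-7.36 -0.07 14.25] w 0.05
t 10.7 fixTCP mm [-46.1  31.8 -26.2] rot [1.799e+02 1.000e-01 8.510e+01] Ffix [-7.   -0.05 13.87] w 0.0501
```

View pics/c14.png

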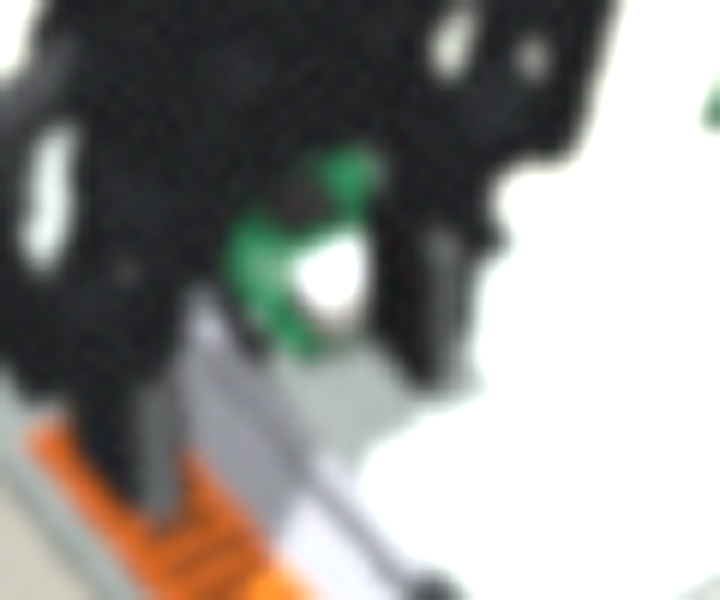

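```bash
python3 - <<'E'
from workcell import bot
from h import *
g=bot.grab_frame("scene"); st(bot.observe())
for c,z in(((303,355),.008),((425,383),.01),((345,340),.008)):
    u=(c[0]/12+255-.5,c[1]/12+185-.5); print(c,(fix(onz(g,*u,z))*1e3).round(1))
E
```

```text
t 10.75 fixTCP mm [-46.1  31.8 -26.2] rot [1.799e+02 1.000e-01 8.510e+01] Ffix [-7.56  0.59 14.71] w 0.05
(303, 355) [-32.9  19.1   8. ]
(425, 383) [-52.1   5.7  10. ]
(345, 340) [-33.9  10.8   8. ]
```

The board's rear edge is near x = −33 ± 2 mm, so about 2–3 mm remain. I push on in 1 mm steps and look for the force to rise.

Call:
apply_moves(commands=[{"travel":[0.001,0,0],"twist":[0,0,0],"claw":0.05},{"travel":[0.002,0,0],"twist":[0,0,0],"claw":0.05},{"travel":[0.002,0,0],"twist":[0,0,0],"claw":0.05}])

```text
clock: 11.05
position: [0.5322, -0.0771, -0.0262]
tool_rot: [3.14, 0.002, 1.485]
force: [-1.0, -8.9, 14.4]
grip_width: 0.05
```

Call:
apply_moves(commands=[{"travel":[0.001,0,0],"twist":[0,0,0],"claw":0.05},{"travel":[0.002,0,0],"twist":[0,0,0],"claw":0.05},{"travel":[0.002,0,0],"twist":[0,0,0],"claw":0.05}])

```text
clock: 11.35
position: [0.5324, -0.075, -0.0262]
tool_rot: [3.14, 0.002, 1.485]
force: [-0.3, -9.1, 14.4]
grip_width: 0.05
```

Call:
apply_moves(commands=[{"travel":[0.001,0,0],"twist":[0,0,0],"claw":0.05},{"travel":[0.002,0,0],"twist":[0,0,0],"claw":0.05},{"travel":[0.002,0,0],"twist":[0,0,0],"claw":0.05}])

```text
clock: 11.65
position: [0.5325, -0.0732, -0.0261]
tool_rot: [3.14, 0.002, 1.485]
force: [-1.2, -9.5, 13.9]
grip_width: 0.0502
```

```bash
python3 - <<'E'
from workcell import bot
from h import *
g=bot.grab_frame("scene"); st(bot.observe())
im=cv2.resize(g["frame"][175:225,245:305],None,fx=12,fy=12,interpolation=cv2.INTER_CUBIC); cv2.imwrite("pics/c15.png",cv2.convertScaleAbs(im,alpha=1.3,beta=20))
E
```

```text
t 11.7 fixTCP mm [-40.5  31.7 -26.1] rot [1.799e+02 1.000e-01 8.510e+01] Ffix [-8.94 -0.9  14.22] w 0.0499
```

View pics/c15.png

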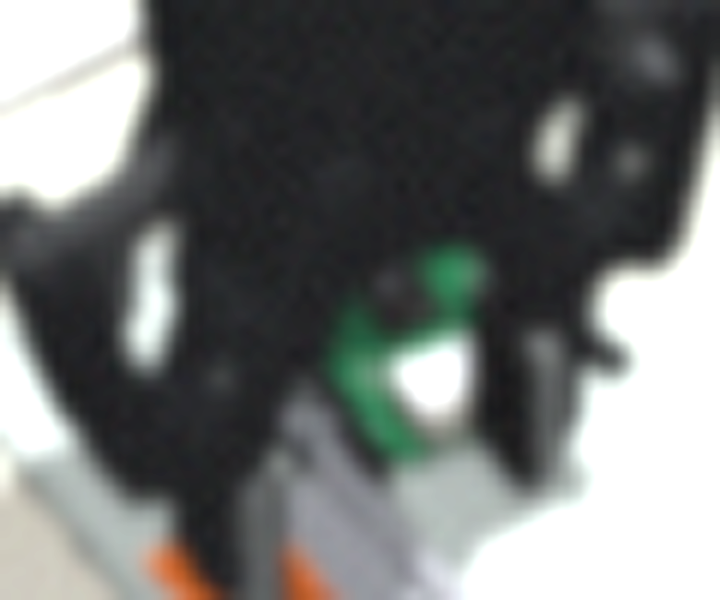

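Call:
apply_moves(commands=[{"travel":[0.001,0,0],"twist":[0,0,0],"claw":0.05},{"travel":[0.0015,0,0],"twist":[0,0,0],"claw":0.05},{"travel":[0.0015,0,0],"twist":[0,0,0],"claw":0.05}])

```text
clock: 12.0
position: [0.5326, -0.0727, -0.0261]
tool_rot: [3.14, 0.003, 1.484]
force: [-0.9, -14.6, 15.8]
grip_width: 0.0497
```

```bash
python3 - <<'E'
from workcell import bot
from h import *
g=bot.grab_frame("scene"); st(bot.observe())
im=cv2.resize(g["frame"][175:225,245:305],None,fx=12,fy=12,interpolation=cv2.INTER_CUBIC); cv2.imwrite("pics/c16.png",cv2.convertScaleAbs(im,alpha=1.3,beta=20))
for k in range(3): bot.grab_frame("top"); st(bot.observe())
E
```

```text
t 12.05 fixTCP mm [-40.   31.8 -26.1] rot [179.9   0.2  85. ] Ffix [-13.4   -1.56  14.04] w 0.0499
t 12.1 fixTCP mm [-40.1  31.7 -26.1] rot [179.9   0.2  85. ] Ffix [-13.64  -0.69  14.48] w 0.0499
t 12.15 fixTCP mm [-40.   31.7 -26.1] rot [179.9   0.2  85. ] Ffix [-14.01  -0.98  13.83] w 0.0497
t 12.2 fixTCP mm [-40.   31.7 -26.1] rot [179.9   0.2  85. ] Ffix [-13.67  -0.95  14.73] w 0.0501
```

View pics/c16.png

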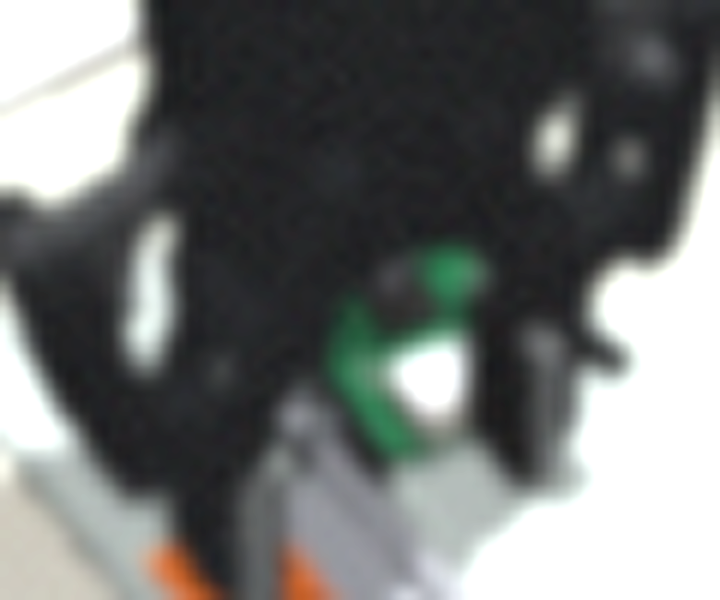

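The force along x has jumped from −9 to −14 N and the TCP is held at x = −40, the predicted home position. I back off 24 mm with the bar still held and check before letting the clip down.

Call:
apply_moves(commands=[{"travel":[-0.002,0,0],"twist":[0,0,0],"claw":0.05},{"travel":[-0.005,0,0],"twist":[0,0,0],"claw":0.05},{"travel":[-0.01,0,0],"twist":[0,0,0],"claw":0.05},{"travel":[-0.015,0,0],"twist":[0,0,0],"claw":0.05},{"travel":[-0.02,0,0],"twist":[0,0,0],"claw":0.05},{"travel":[-0.025,0,0],"twist":[0,0,0],"claw":0.05},{"travel":[-0.025,0,0],"twist":[0,0,0],"claw":0.05}])

```text
clock: 12.9
position: [0.5311, -0.0942, -0.0261]
tool_rot: [3.139, -0.001, 1.486]
force: [0.8, 3.5, 13.5]
grip_width: 0.0498
```

```bash
python3 - <<'E'
from workcell import bot
from h import *
g=bot.grab_frame("scene"); st(bot.observe())
im=cv2.resize(g["frame"][175:225,245:305],None,fx=12,fy=12,interpolation=cv2.INTER_CUBIC)
for p in([-.03,.018,.008],[-.03,-.018,.008],[-.03,.012,.016],[-.03,-.012,.016]):
    q=proj(g,fx(p)); cv2.circle(im,tuple(int(v) for v in (q-[245,175]+.5)*12),3,(255,0,255),-1)
cv2.imwrite("pics/c17.png",im)
E
```

```text
t 12.95 fixTCP mm [-61.7  31.4 -26.1] rot [ 1.799e+02 -1.000e-01  8.510e+01] Ffix [ 3.22 -0.3  12.38] w 0.0504
```

View pics/c17.png

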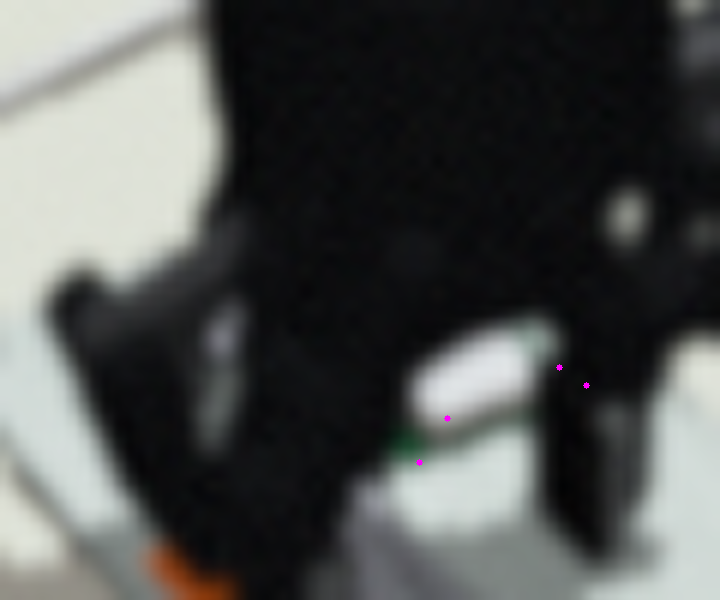

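The board's rear-left corner is at (408,458) against (419,462) predicted for home, so it is home within the camera bias. Now I lift straight up gently so the clip comes down.

Call:
apply_moves(commands=[{"travel":[0,0,-0.002],"twist":[0,0,0],"claw":0.05},{"travel":[0,0,-0.005],"twist":[0,0,0],"claw":0.05},{"travel":[0,0,-0.008],"twist":[0,0,0],"claw":0.05},{"travel":[0,0,-0.011],"twist":[0,0,0],"claw":0.05},{"travel":[0,0,-0.014],"twist":[0,0,0],"claw":0.05},{"travel":[0,0,-0.018],"twist":[0,0,0],"claw":0.05},{"travel":[0,0,-0.025],"twist":[0,0,0],"claw":0.05},{"travel":[0,0,-0.05],"twist":[0,0,0],"claw":0.05},{"travel":[0,0,-0.09],"twist":[0,0,0],"claw":0.05},{"travel":[0,0,-0.13],"twist":[0,0,0],"claw":0.05}])

```text
clock: 13.95
position: [0.5291, -0.0948, 0.1047]
tool_rot: [-3.14, -0.0, 1.486]
force: [0.4, -0.2, 0.2]
grip_width: 0.05
```

Call:
apply_moves(commands=[{"travel":[-0.04,0,-0.02],"twist":[0,0,0],"claw":0.05},{"travel":[-0.08,0,-0.04],"twist":[0,0,0],"claw":0.05},{"travel":[-0.12,0,-0.04],"twist":[0,0,0],"claw":0.05},{"travel":[-0.16,0,-0.04],"twist":[0,0,0],"claw":0.05},{"travel":[-0.2,0,-0.04],"twist":[0,0,0],"claw":0.05},{"travel":[-0.2,0,-0.04],"twist":[0,0,0],"claw":0.05},{"travel":[-0.2,0,-0.04],"twist":[0,0,0],"claw":0.05}])

```text
clock: 14.65
position: [0.5122, -0.2947, 0.1433]
tool_rot: [-3.141, -0.0, 1.484]
force: [0.8, 0.3, 0.0]
grip_width: 0.0498
```

```bash
python3 - <<'E'
from workcell import bot
from h import *
for n,(x0,y0) in (("top",(225,175)),("scene",(225,170))):
    g=bot.grab_frame(n); st(bot.observe())
    im=cv2.resize(g["frame"][y0:y0+85,x0:x0+110],None,fx=7,fy=7,interpolation=cv2.INTER_CUBIC)
    for sx in(-.03,.03):
      for sy in(-.018,.018):
        q=proj(g,fx([sx,sy,.008])); cv2.circle(im,tuple(int(v) for v in (q-[x0,y0]+.5)*7),2,(255,0,255),-1)
    cv2.imwrite(f"pics/{n}20.png",im)
    hsv=cv2.cvtColor(g["frame"],cv2.COLOR_BGR2HSV); m=cv2.inRange(hsv,(45,80,30),(85,255,255))
    cs,_=cv2.findContours(m,cv2.RETR_EXTERNAL,cv2.CHAIN_APPROX_NONE)
    for k in cs:
        if cv2.contourArea(k)>20:
            pts=np.array([fix(onz(g,*p[0],.008))*1e3 for p in k]); print(n,cv2.contourArea(k),"min",pts.min(0).round(1),"max",pts.max(0).round(1))
E
```

```text
t 14.7 fixTCP mm [-261.8   32.6  143.4] rot [-180.    -0.    85.1] Ffix [ 0.79  0.75 -0.  ] w 0.0504
top 186.0 min [-28.6 -21.3   8. ] max [31.3 17.1  8. ]
top 322.0 min [ -40.8 -146.     8. ] max [ 17.3 -82.6   8. ]
t 14.75 fixTCP mm [-261.2   32.4  143.5] rot [-180.    -0.    85.2] Ffix [ 0.01 -0.82  0.56] w 0.0501
scene 71.5 min [-26.8 -20.8   8. ] max [21.3 21.8  8. ]
scene 115.0 min [ -35.2 -138.1    8. ] max [  4.7 -89.1   8. ]
```

View pics/top20.png

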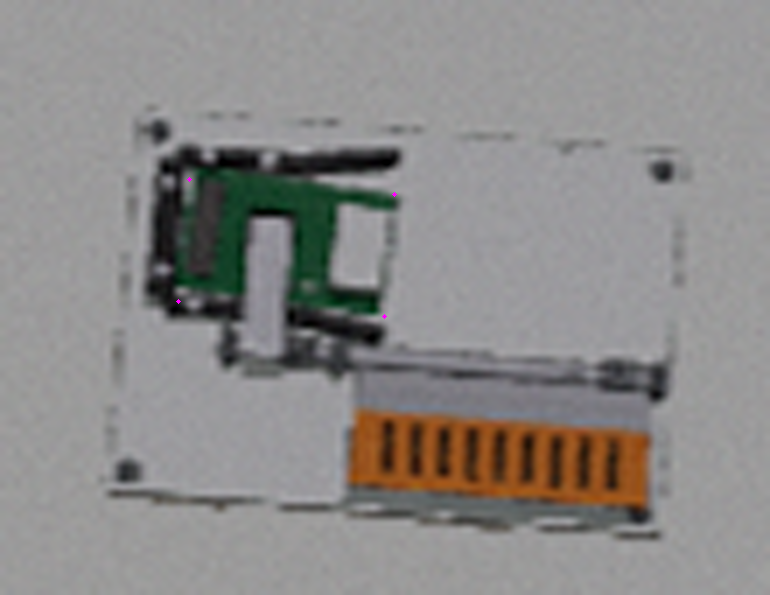

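View pics/scene20.png

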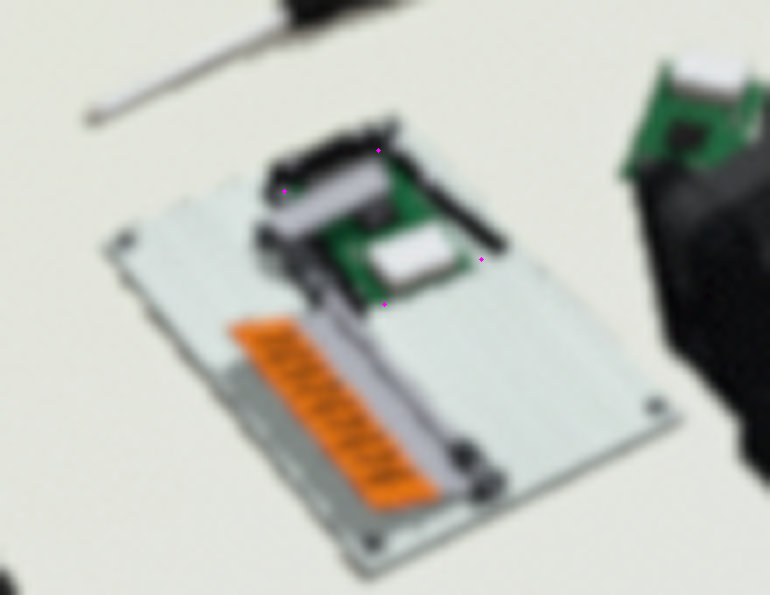

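The top picture shows the board between the guides with its front end at the stop (185,240), the clip down across it, and the bar back at its slope. I check position and yaw numerically, correcting the frame with the top view's own screws.

```bash
python3 - <<'E'
from workcell import bot
from h import *
g=bot.grab_frame("top"); s=bot.observe(); st(s)
C=np.array([.5453,-.0675,0]); O2=C-F@np.array([-.035,.021,0])
hsv=cv2.cvtColor(g["frame"],cv2.COLOR_BGR2HSV); m=cv2.inRange(hsv,(45,60,25),(85,255,255)); m[:190]=0
pts=cv2.findNonZero(m)[:,0,:]
P=np.array([F.T@(onz(g,*p,.008)-O2)*1e3 for p in pts])[:,:2].astype(np.float32)
r=cv2.minAreaRect(P); print("rect",r, cv2.boxPoints(r).round(1).tolist())
m0=cv2.inRange(cv2.cvtColor(cv2.imread("pics/top0.png"),cv2.COLOR_BGR2HSV),(45,60,25),(85,255,255))
for mm,nm in((m0,"before"),(cv2.inRange(hsv,(45,60,25),(85,255,255)),"after")):
    mm=mm.copy(); mm[190:]=0; q=cv2.minAreaRect(cv2.findNonZero(mm)); print(nm,"other board",np.round(q[0],1))
E
```

```text
t 14.8 fixTCP mm [-261.1   32.3  143.5] rot [-180.    -0.    85.2] Ffix [-0.05 -0.35  0.09] w 0.0502
rect ((-76.4979248046875, 98.85293579101562), (416.704833984375, 1068.3492431640625), 84.41654205322266) [[-628.4000244140625, -56.5], [434.8999938964844, -160.5], [475.3999938964844, 254.1999969482422], [-587.9000244140625, 358.20001220703125]]
before other board [208.6 120. ]
after other board [264.7  81.4]
```

```bash
python3 - <<'E'
from workcell import bot
from h import *
g=bot.grab_frame("top")
C=np.array([.5453,-.0675,0]); O2=C-F@np.array([-.035,.021,0])
def comps(img):
    m=cv2.inRange(cv2.cvtColor(img,cv2.COLOR_BGR2HSV),(45,80,30),(85,255,255))
    cs,_=cv2.findContours(m[:260],cv2.RETR_EXTERNAL,cv2.CHAIN_APPROX_NONE); return [k for k in cs if cv2.contourArea(k)>60 and 200<k[:,0,0].mean()<340]
for k in comps(g["frame"]):
    P=np.array([F.T@(onz(g,*p,.008)-O2)*1e3 for p in k[:,0]])[:,:2].astype(np.float32); print("after",np.round(cv2.minAreaRect(k)[0],1),cv2.minAreaRect(P))
for k in comps(cv2.imread("pics/top0.png")): print("before",np.round(cv2.minAreaRect(k)[0],1))
E
```

```text
after [264.9 208.8] ((0.11108207702636719, -0.7905387878417969), (35.81105041503906, 58.80577850341797), 86.17584228515625)
after [275.6 155.8] ((-13.293671607971191, -112.91606903076172), (34.04043960571289, 57.46379470825195), 38.72598648071289)
before [288.8 211.3]
before [275.7 155.9]
```

The board is at (0.1, −0.8) mm with a yaw of about −3.8° (0.067 rad), against a limit of 0.1. I firm up the yaw with averaged frames and line fits.

```bash
python3 - <<'E'
from workcell import bot
from h import *
from scipy.ndimage import map_coordinates
C=np.array([.5453,-.0675,0]); O2={"top":C-F@np.array([-.035,.021,0]),"scene":np.array([.5419,-.0697,0])-F@np.array([-.035,.021,0])}
for n in("top","scene"):
    fr=[bot.grab_frame(n) for _ in range(10)]; g=fr[0]; A=np.mean([f["frame"].astype(float) for f in fr],0)
    # rectify board plane: 5 px/mm, fixture frame x -45..45, y -30..30
    xs=np.arange(-50,45,.2); ys=np.arange(-30,30,.2); X,Y=np.meshgrid(xs,ys)
    Pw=(O2[n][:,None]+F@np.stack([X.ravel()/1e3,Y.ravel()/1e3,np.full(X.size,.008)]))
    c=g["pose"][:3,:3].T@(Pw-g["pose"][:3,3:4]); u=g["cx"]+g["fx"]*c[0]/-c[2]; v=g["cy"]-g["fy"]*c[1]/-c[2]
    r=np.stack([map_coordinates(A[...,k],[v,u],order=1).reshape(X.shape) for k in range(3)],-1)
    gr=r[...,1]-r[...,2]   # greenness
    cv2.imwrite(f"pics/rect_{n}.png",cv2.resize(np.clip(r,0,255).astype(np.uint8),None,fx=1.6,fy=1.6))
    mask=gr>0.5*np.percentile(gr,97)
    print(n,"green level",np.percentile(gr,97).round(1))
    for side in("lo","hi"):
        pts=[]
        for j,x in enumerate(xs):
            if (-26<x<-14 or 12<x<17) :
                idx=np.where(mask[:,j])[0]
                if len(idx): pts.append((x,ys[idx[0] if side=="lo" else idx[-1]]))
        pts=np.array(pts,np.float32); l=cv2.fitLine(pts,cv2.DIST_HUBER,0,.01,.01).ravel(); print(side,"yaw deg",np.degrees(np.arctan2(l[1],l[0])).round(2),"y@0",(l[3]-l[2]*l[1]/l[0]).round(2))
    pts=[]
    for i,y in enumerate(ys):
        if 12.5<abs(y)<16:
            idx=np.where(mask[i])[0]
            if len(idx): pts.append((xs[idx[0]],y))
    pts=np.array(pts,np.float32)
    if len(pts)>10: l=cv2.fitLine(pts,cv2.DIST_HUBER,0,.01,.01).ravel(); print("rear: yaw",np.degrees(np.arctan2(-l[0],l[1])).round(2),"x@0",(l[2]-l[3]*l[0]/l[1]).round(2))
E
```

```text
top green level 44.3
lo yaw deg -4.88 y@0 -18.28
hi yaw deg -3.62 y@0 17.26
rear: yaw -27.48 x@0 -23.79
scene green level 50.4
lo yaw deg -44.89 y@0 -6.92
hi yaw deg -43.09 y@0 0.51
rear: yaw -6.08 x@0 -28.49
```

View pics/rect_top.png

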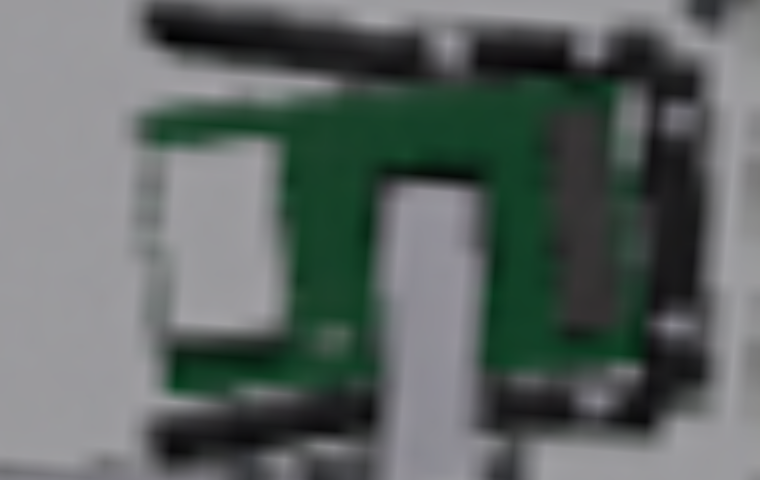

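View pics/rect_scene.png

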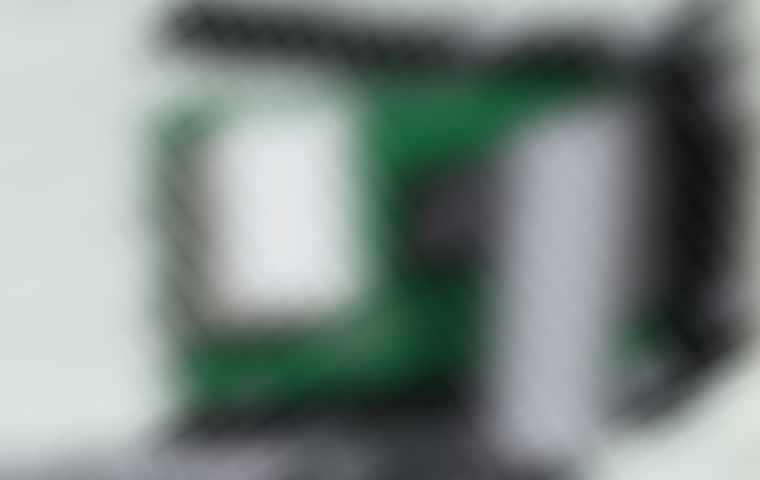

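```bash
python3 - <<'E'
from workcell import bot
from h import *
n="top"; fr=[bot.grab_frame(n) for _ in range(6)]; g=fr[0]; A=np.clip(np.mean([f["frame"].astype(float) for f in fr],0),0,255).astype(np.uint8)
big=cv2.resize(A[195:225,245:290],None,fx=8,fy=8,interpolation=cv2.INTER_CUBIC)
hsv=cv2.cvtColor(big,cv2.COLOR_BGR2HSV)
hull=None
C=np.array([.5453,-.0675,0]); O2=C-F@np.array([-.035,.021,0])
for s_min in(60,80,100,120):
    m=cv2.inRange(hsv,(45,s_min,25),(90,255,255)); cs,_=cv2.findContours(m,cv2.RETR_EXTERNAL,cv2.CHAIN_APPROX_NONE); k=max(cs,key=cv2.contourArea)[:,0]
    P=np.array([F.T@(onz(g,(p[0]+.5)/8+245-.5,(p[1]+.5)/8+195-.5,.008)-O2)*1e3 for p in k])[:,:2].astype(np.float32)
    r=cv2.minAreaRect(P); print(s_min,np.round(r[0],2),np.round(r[1],1),"yaw",round(r[2]-90,2))
E
```

```text
60 [ 0.01 -0.58] [37.7 62.2] yaw -5.41
80 [-0.16 -0.7 ] [37.3 61.3] yaw -5.24
100 [-0.09 -0.8 ] [36.8 60.9] yaw -5.08
120 [-0.13 -0.84] [36.2 60.5] yaw -4.75
```

The estimates spread from −2.4° to −5.4°, which is too near the 0.1 rad limit. The front +y corner is against the stop and the rear sits a few mm to +y, held there by the pusher's friction. There is plenty of time (about 16 s used), so I mend it: press the bar again, push the rear face on its −y half, and sweep the tool a few mm towards −y.

Call:
apply_moves(commands=[{"travel":[0.045,0.003,0],"twist":[0,0,0],"claw":0.06},{"travel":[0.09,0.003,0],"twist":[0,0,0],"claw":0.06},{"travel":[0.135,0.003,0],"twist":[0,0,0],"claw":0.06},{"travel":[0.175,0.003,0.02],"twist":[0,0,0],"claw":0.06},{"travel":[0.196,0.003,0.06],"twist":[0,0,0],"claw":0.06},{"travel":[0.196,0.003,0.1],"twist":[0,0,0],"claw":0.06},{"travel":[0.196,0.003,0.135],"twist":[0,0,0],"claw":0.06},{"travel":[0.196,0.003,0.15],"twist":[0,0,0],"claw":0.06},{"travel":[0.196,0.003,0.15],"twist":[0,0,0],"claw":0.06}])

```text
clock: 17.05
position: [0.5316, -0.099, -0.008]
tool_rot: [-3.139, -0.0, 1.486]
force: [-0.6, -0.6, 1.1]
grip_width: 0.0602
```

```bash
python3 - <<'E'
from workcell import bot
from h import *
look(bot,"scene21",230,160,110,90)
E
```

```text
t 17.1 fixTCP mm [-66.4  29.5  -6.5] rot [-180.    -0.    85.1] Ffix [ 0.61 -0.21  0.16] w 0.06
```

View pics/scene21.png

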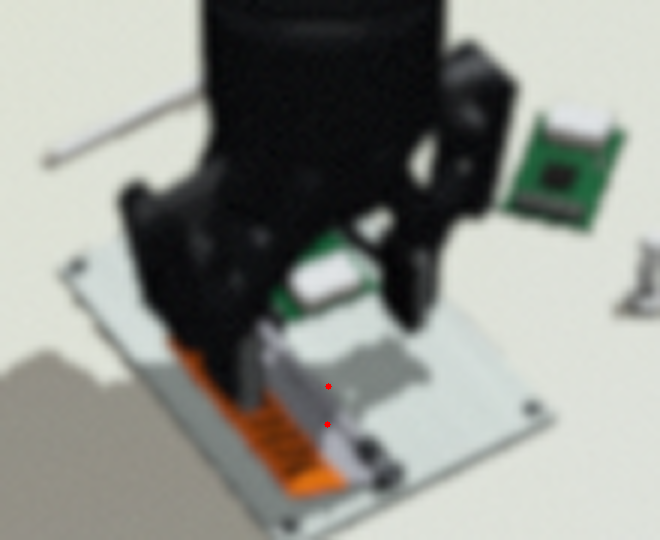

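The presser is over the bar and the pusher is well behind the board. Down onto the bar.

Call:
apply_moves(commands=[{"travel":[0,0,0.005],"twist":[0,0,0],"claw":0.06},{"travel":[0,0,0.009],"twist":[0,0,0],"claw":0.06},{"travel":[0,0,0.013],"twist":[0,0,0],"claw":0.06},{"travel":[0,0,0.017],"twist":[0,0,0],"claw":0.06},{"travel":[0,0,0.0195],"twist":[0,0,0],"claw":0.06},{"travel":[0,0,0.0195],"twist":[0,0,0],"claw":0.06}])

```text
clock: 17.7
position: [0.5325, -0.0994, -0.0264]
tool_rot: [-3.141, 0.0, 1.486]
force: [-2.0, -1.9, 4.2]
grip_width: 0.0598
```

Call:
apply_moves(commands=[{"travel":[0,0,0.001],"twist":[0,0,0],"claw":0.06},{"travel":[0,0,0.002],"twist":[0,0,0],"claw":0.06},{"travel":[0,0,0.002],"twist":[0,0,0],"claw":0.06}])

```text
clock: 18.0
position: [0.5326, -0.0994, -0.0281]
tool_rot: [3.142, 0.0, 1.485]
force: [-1.9, -2.4, 7.2]
grip_width: 0.0599
```

At 7 N the bar is at about its stop. Now forward, close behind the connector.

Call:
apply_moves(commands=[{"travel":[0.005,0,0],"twist":[0,0,0],"claw":0.06},{"travel":[0.01,0,0],"twist":[0,0,0],"claw":0.06},{"travel":[0.015,0,0],"twist":[0,0,0],"claw":0.06},{"travel":[0.02,0,0],"twist":[0,0,0],"claw":0.06},{"travel":[0.022,0,0],"twist":[0,0,0],"claw":0.06},{"travel":[0.022,0,0],"twist":[0,0,0],"claw":0.06}])

```text
clock: 18.6
position: [0.5348, -0.0772, -0.0279]
tool_rot: [3.141, 0.0, 1.486]
force: [-0.4, -0.6, 6.2]
grip_width: 0.0599
```

```bash
python3 - <<'E'
from workcell import bot
from h import *
g=bot.grab_frame("scene"); st(bot.observe())
im=cv2.resize(g["frame"][175:225,245:305],None,fx=12,fy=12,interpolation=cv2.INTER_CUBIC); cv2.imwrite("pics/c22.png",cv2.convertScaleAbs(im,alpha=1.3,beta=20))
E
```

```text
t 18.65 fixTCP mm [-44.3  29.1 -27.9] rot [180.   -0.   85.1] Ffix [-0.68  0.21  6.01] w 0.0603
```

View pics/c22.png

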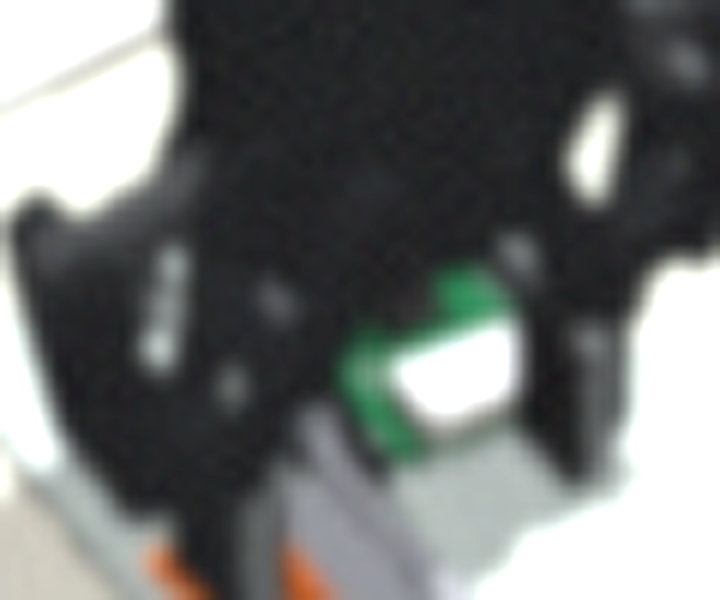

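The pusher now covers the −y part of the connector. I push in and sweep to −y at once.

Call:
apply_moves(commands=[{"travel":[0.002,0,0],"twist":[0,0,0],"claw":0.06},{"travel":[0.003,0,0],"twist":[0,0,0],"claw":0.06},{"travel":[0.004,0.001,0],"twist":[0,0,0],"claw":0.06},{"travel":[0.0045,0.002,0],"twist":[0,0,0],"claw":0.06},{"travel":[0.005,0.003,0],"twist":[0,0,0],"claw":0.06},{"travel":[0.005,0.004,0],"twist":[0,0,0],"claw":0.06},{"travel":[0.005,0.005,0],"twist":[0,0,0],"claw":0.06},{"travel":[0.005,0.005,0],"twist":[0,0,0],"claw":0.06}])

```text
clock: 19.45
position: [0.5389, -0.073, -0.0281]
tool_rot: [-3.14, 0.001, 1.485]
force: [-6.4, -3.1, 11.4]
grip_width: 0.0599
```

```bash
python3 - <<'E'
from workcell import bot
from h import *
g=bot.grab_frame("scene"); st(bot.observe())
im=cv2.resize(g["frame"][175:225,245:305],None,fx=12,fy=12,interpolation=cv2.INTER_CUBIC); cv2.imwrite("pics/c23.png",cv2.convertScaleAbs(im,alpha=1.3,beta=20))
E
```

```text
t 19.5 fixTCP mm [-39.9  25.4 -28.1] rot [-179.9    0.    85.1] Ffix [-3.24  6.42 10.51] w 0.0602
```

View pics/c23.png

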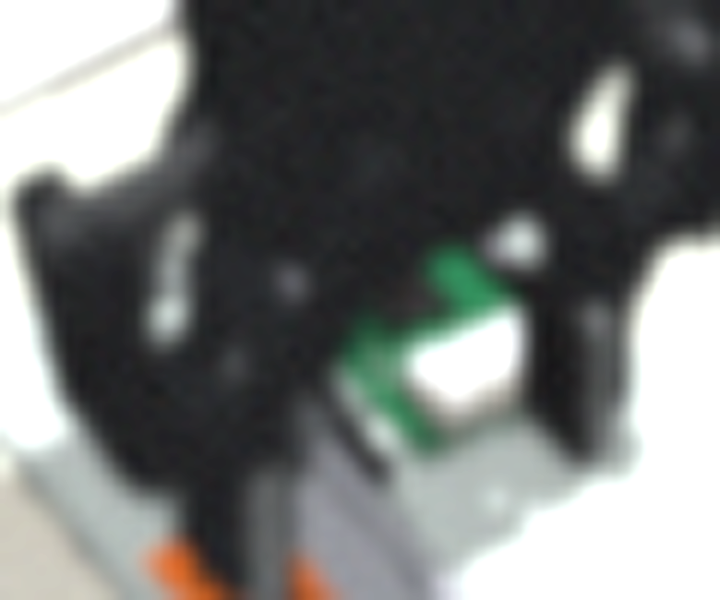

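The rear corner moved from (408,458) to (430,448), about 4 mm towards −y, so the board has swung square. One last straight push, then back off and lift.

Call:
apply_moves(commands=[{"travel":[0.001,0,0],"twist":[0,0,0],"claw":0.06},{"travel":[0.0015,0,0],"twist":[0,0,0],"claw":0.06},{"travel":[0.0015,0,0],"twist":[0,0,0],"claw":0.06}])

```text
clock: 19.8
position: [0.5392, -0.0728, -0.0281]
tool_rot: [-3.14, 0.002, 1.484]
force: [-4.7, -8.3, 9.6]
grip_width: 0.0603
```

Call:
apply_moves(commands=[{"travel":[-0.002,0,0],"twist":[0,0,0],"claw":0.06},{"travel":[-0.005,0,0],"twist":[0,0,0],"claw":0.06},{"travel":[-0.01,0,0],"twist":[0,0,0],"claw":0.06},{"travel":[-0.015,0,0],"twist":[0,0,0],"claw":0.06},{"travel":[-0.02,0,0],"twist":[0,0,0],"claw":0.06},{"travel":[-0.022,0,0],"twist":[0,0,0],"claw":0.06}])

```text
clock: 20.4
position: [0.5387, -0.0926, -0.0279]
tool_rot: [3.14, -0.001, 1.486]
force: [0.2, 4.6, 5.3]
grip_width: 0.0602
```

Call:
apply_moves(commands=[{"travel":[0,0,-0.002],"twist":[0,0,0],"claw":0.06},{"travel":[0,0,-0.005],"twist":[0,0,0],"claw":0.06},{"travel":[0,0,-0.008],"twist":[0,0,0],"claw":0.06},{"travel":[0,0,-0.011],"twist":[0,0,0],"claw":0.06},{"travel":[0,0,-0.014],"twist":[0,0,0],"claw":0.06},{"travel":[0,0,-0.018],"twist":[0,0,0],"claw":0.06},{"travel":[0,0,-0.025],"twist":[0,0,0],"claw":0.06},{"travel":[0,0,-0.05],"twist":[0,0,0],"claw":0.06},{"travel":[0,0,-0.09],"twist":[0,0,0],"claw":0.06},{"travel":[0,0,-0.13],"twist":[0,0,0],"claw":0.06}])

```text
clock: 21.4
position: [0.5374, -0.093, 0.1032]
tool_rot: [-3.14, -0.0, 1.486]
force: [-0.2, -0.9, 0.9]
grip_width: 0.0597
```

Call:
apply_moves(commands=[{"travel":[-0.04,0,-0.02],"twist":[0,0,0],"claw":0.06},{"travel":[-0.08,0,-0.04],"twist":[0,0,0],"claw":0.06},{"travel":[-0.12,0,-0.04],"twist":[0,0,0],"claw":0.06},{"travel":[-0.16,0,-0.04],"twist":[0,0,0],"claw":0.06},{"travel":[-0.2,0,-0.04],"twist":[0,0,0],"claw":0.06},{"travel":[-0.2,0,-0.04],"twist":[0,0,0],"claw":0.06}])

```text
clock: 22.0
position: [0.519, -0.2982, 0.1418]
tool_rot: [-3.141, 0.002, 1.479]
force: [-0.6, 0.1, -0.4]
grip_width: 0.06
```

```bash
python3 - <<'E'
from workcell import bot
from h import *
n="top"; fr=[bot.grab_frame(n) for _ in range(6)]; g=fr[0]; A=np.clip(np.mean([f["frame"].astype(float) for f in fr],0),0,255).astype(np.uint8); st(bot.observe())
cv2.imwrite("pics/top24.png",cv2.resize(A[175:260,225:335],None,fx=7,fy=7,interpolation=cv2.INTER_CUBIC))
big=cv2.resize(A[195:225,245:290],None,fx=8,fy=8,interpolation=cv2.INTER_CUBIC); hsv=cv2.cvtColor(big,cv2.COLOR_BGR2HSV)
C=np.array([.5453,-.0675,0]); O2=C-F@np.array([-.035,.021,0])
for s_min in(60,80,100,120):
    m=cv2.inRange(hsv,(45,s_min,25),(90,255,255)); cs,_=cv2.findContours(m,cv2.RETR_EXTERNAL,cv2.CHAIN_APPROX_NONE); k=max(cs,key=cv2.contourArea)[:,0]
    P=np.array([F.T@(onz(g,(p[0]+.5)/8+245-.5,(p[1]+.5)/8+195-.5,.008)-O2)*1e3 for p in k])[:,:2].astype(np.float32)
    r=cv2.minAreaRect(P); print(s_min,np.round(r[0],2),np.round(r[1],1),"ang",round(r[2],2))
g=bot.grab_frame("scene"); cv2.imwrite("pics/scene24.png",cv2.resize(g["frame"][170:255,225:345],None,fx=6,fy=6,interpolation=cv2.INTER_CUBIC))
E
```

```text
t 22.3 fixTCP mm [-258.7   24.2  142. ] rot [180.   -0.   85.2] Ffix [ 0.49 -0.14  0.76] w 0.0601
60 [ 0.83 -2.64] [37.3 61.3] ang 88.96
80 [ 0.89 -2.68] [36.9 61. ] ang 89.02
100 [ 0.88 -2.7 ] [36.4 60.5] ang 89.01
120 [ 0.96 -2.7 ] [36.3 60. ] ang 88.64
```

View pics/top24.png

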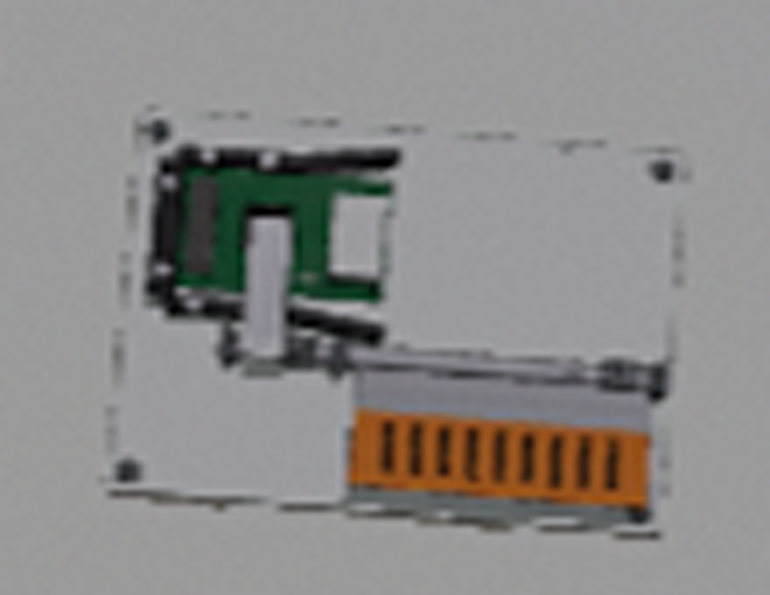

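View pics/scene24.png

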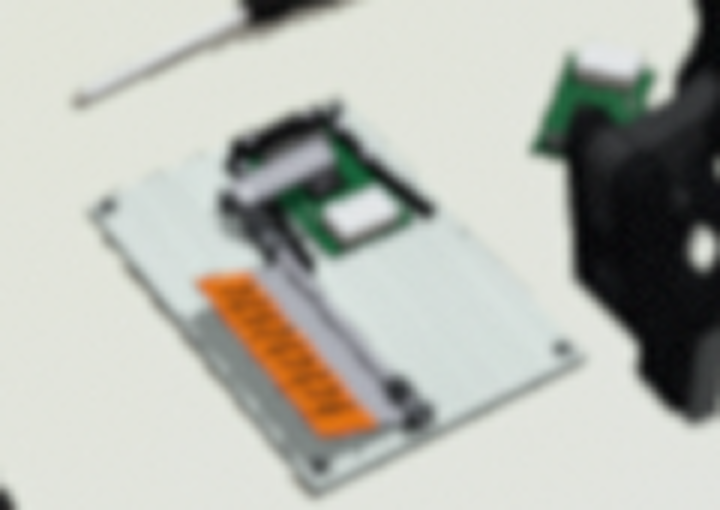

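The yaw is now about −1°. The front is flat against the stop and the clip is down with the bar sloped. The view reads y = −2.7 mm, but the 39 mm channel bounds a 36 mm board to ±1.5 mm. I hand in.

```bash
python3 - <<'E'
from workcell import bot
print(bot.job_done())
E
```

```text
the job is handed in; nothing more can be done
None
```

The board is loaded and the job is handed in at about 22 s of the 45 s allowed; no verdict was reported. I pressed the orange bar to its hard stop with one fingertip and slid along it while the other pushed the board to the end stop. The push force then rose from about 9 to 14 N. I then backed off and lifted, so the clip came down onto the board.

**Second push:** after the first pass the board lay skewed by 2.4° to 5.4°, too near the 5.7° limit. I pressed the bar again and pushed the rear face while sweeping sideways to square it.

**Last checks:**
- **Yaw:** about −1°.
- **Along the channel:** x reads about +0.9 mm, with the front end at the stop.
- **Clip and robot:** the clip is down on the board, the bar is back at its slope, and the robot is clear with about 0 N on the tool.
- **Other board:** it had not moved when I measured it after the first push. I did not measure the bolt or the screwdriver, and the gripper came nowhere near them.

**Disagreements:**
- **Across the channel:** the final y reads −2.7 mm, close to the 3 mm limit, but the channel allows only ±1.5 mm. I put this down to camera bias, since the two cameras' fixture positions differ by about 3 mm.
- **Fingertip height:** the real fingertips sat about 36 mm above the reported TCP, so I set the height by contact force and images.

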